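Set out the calibration standards, then load the sample under the reader

TASK

Stand each of the three capped jars upright in the drip tray of its own colour. Only when all three are in place, set the sample carrier down in front of the reader and slide it, dish end first and straight, under the reader's low head until it meets the post, and leave it lying there. Leave the conical flask and the amber bottle where they are.

Things in the scene. Friction and masses are not known exactly. Their poses are not given: they have to be found in the camera images.
- jar_red: Loose white plastic jar of calibration standard with a red screw cap and a red band: body 46 mm across and 50 mm high (straight-sided), cap 41 mm across, 70 mm high in all, about 0.12 kg. It stands on the bench. Origin: centre of its underside; z up its axis.
- jar_yellow: Loose white plastic jar of calibration standard with a yellow screw cap and a yellow band: body 46 mm across and 50 mm high (straight-sided), cap 41 mm across, 70 mm high in all, about 0.12 kg. It stands on the bench. Origin: centre of its underside; z up its axis.
- jar_blue: Loose white plastic jar of calibration standard with a blue screw cap and a blue band: body 46 mm across and 50 mm high (straight-sided), cap 41 mm across, 70 mm high in all, about 0.12 kg. It stands on the bench. Origin: centre of its underside; z up its axis.
- tray_red: Fixed round red drip tray, the place of the red-capped jar: 78 mm across, rim 7 mm high and 4 mm thick, floor 3 mm above the bench and 70 mm across inside. Origin: centre of its underside, on the bench.
- tray_yellow: Fixed round yellow drip tray, the place of the yellow-capped jar: 78 mm across, rim 7 mm high and 4 mm thick, floor 3 mm above the bench and 70 mm across inside. Origin: centre of its underside, on the bench.
- tray_blue: Fixed round blue drip tray, the place of the blue-capped jar: 78 mm across, rim 7 mm high and 4 mm thick, floor 3 mm above the bench and 70 mm across inside. Origin: centre of its underside, on the bench.
- carrier: Loose flat aluminium sample carrier, 0.22 kg: plate 155 x 52 x 8 mm (x -125 to +30, y +-26 mm), at one end a white dish with green middle (42 mm across, top 12 mm up), at the other an upright orange grip tab at x = -95 mm, 30 mm long (x), 14 mm thick (y), top 50 mm up. Origin: underside of the plate below the dish centre; x runs lengthwise from tab to dish, z up.
- reader: Fixed reader: white head with teal band on a grey post 160 mm high. Origin: on the bench below the head's middle; x from the open front to the post, z up. Head: x +-31, y +-37 mm, underside 20, top 75 mm up. The post's flat front, 64 mm wide, at x = +30 mm is the stop: a carrier against it has its origin on the reader's. Two white lines at y = +-33 mm on the bench flank the way in.
- flask: Bystander: loose clear conical flask with a green stopper, 62 mm across at its foot, 114 mm high. Origin: centre of its underside.
- amber: Bystander: loose amber bottle with an orange cap, 66 mm across, 130 mm high. Origin: centre of its underside.
There are look-alikes about, which are no part of the job. There is more than one size of the tray_red; the one meant has the size given above. There is more than one size of the tray_yellow; the job needs the smaller.

How it is judged:
On the way, in this order (a step that is already met when the one before it is completed fails the run):
1. all three jars stand in the trays of their own colours (horizontal distance between jar_red and tray_red below 0.012 m and z of jar_red in the frame of tray_red below 0.006 m and angle between each of jar_red, jar_yellow, jar_blue's own z axis and vertical below 0.08 rad and linear speed of each of jar_red, jar_yellow, jar_blue below 0.03 m/s and horizontal distance between jar_yellow and tray_yellow below 0.012 m and z of jar_yellow in the frame of tray_yellow below 0.006 m and horizontal distance between jar_blue and tray_blue below 0.012 m and z of jar_blue in the frame of tray_blue below 0.006 m), for 0.2 s.
2. then the carrier lies fully home under the reader head (horizontal distance between carrier and reader below 0.01 m and z of carrier in the frame of reader below 0.004 m and angle between carrier's own z axis and vertical below 0.06 rad and angle between the x axis of carrier and the x axis of reader, either way round below 0.15 rad and linear speed of carrier below 0.02 m/s), for 0.2 s.
At the end, for the whole second after the job is handed in: Each jar stands upright and at rest on the floor of the tray of its colour (within 12 mm of its centre, 6 mm of height, 0.08 rad), and the carrier lies flat and at rest on the bench under the reader head, origin within 10 mm of the reader's and lengthwise within 0.15 rad of its x axis (all of step 1 and all of step 2); the robot touches nothing.
It fails at once if the conical flask is shifted by more than 25 mm or tipped (distance of flask from where it was at the start of the episode above 0.025 m or angle between flask's own z axis and vertical above 0.4 rad).
It fails at once if the amber bottle is shifted by more than 25 mm or tipped (distance of amber from where it was at the start of the episode above 0.025 m or angle between amber's own z axis and vertical above 0.4 rad).
It also fails if it takes over 120 s, if anything falls off the work surface, if the arm or the gripper's body presses on something with over 40 N, if the wrist force passes 120 N, or if a joint passes its speed limit or range.

ROBOT

A 6-joint arm with a two-finger parallel gripper is mounted at the origin on the work surface. World frame = base frame: x ahead of the robot, y to its left, z up, the work surface at z = 0. Lengths are in m, angles in rad, forces in N, time in s.
With the tool pointing down it reaches from about 0.3 to 0.875 m from the base axis. Payload 6.4 kg.
Tool frame: the origin (TCP) lies on the centre line of the jaws, within the pads' length; the fingertips stand 25 mm ahead of it and the grasp point (between the pads) lies 6 mm ahead of it (ctrl.tip_reach is the distance from the TCP to the fingertips, in m); z points along the fingers, y is the line along which they close (so a half turn about z gives the same grasp; the last joint's range is limited). The gripper opens to 85 mm and grips with 20 to 120 N. Pads are 22 mm wide; open, the fingers measure 114 mm over their backs; the gripper's body (76 mm by 85 mm) begins 54 mm behind the grasp point. The pads swing forward as they close: fully open they stand 13 mm farther back than shut.
Start: joints at [-1.49, 0.181, 1.607, -0, 1.354, -0.206], TCP at [0.163, -0.552, 0.232] pointing down, gripper open.
Joint ranges: [-2.99, 2.99], [-0.89, 2.07], [0.3, 2.58], [-1.14, 4.28], [0, 2.63], [-3.12, 3.12]. Speed limits (rad/s): [2.57, 2.57, 3.01, 3.14, 3.14, 3.14].

INTERFACE

Orientations are given as a unit quaternion [w, x, y, z].
In Python, from bench import ctrl gives the robot as it stands.
- The arm moves only by the tool servo_tool, never from a script. Its argument "motion" is a list that holds one entry, the list of rows, each a list of 5 numbers: the shift along the tool's x, y, z in cm, then the turn about the tool's z in degrees, then the closure, from -1 (fully open) to 1 (shut). In form: [[[dx, dy, dz, twist, claw], ...]]. A call has 1 to 5 rows; each row is the pose to reach, as a shift and turn from the pose commanded when the call began, along the tool's axes at that moment; what a row does not reach only later rows make up. A row lasts 1/10 s, in which the tool goes at most 50 mm and 8.59 degrees, less where a joint would pass 70% of its speed; a pose out of reach is approached as far as the arm can. A call with a gripper value outside its range is refused whole. The fingers move at their own pace and stop on an object; the grip force is fixed at half the most. Time passes only in rows, so rows that repeat a pose let the fingers close. It gives the time, the measured TCP pose, the force, the opening and the grip force at its end, in the units of the state.
- ctrl.get_obs(): the state, without advancing time (a new reading comes with each control period).
- ctrl.camera(name): name is "scene" or "side" or "wrist"; returns a dict with "pixels" (420x560x3 uint8, red, green, blue), "depth" (420x560 float32, m along the optical axis (not along the pixel's ray), 0 where there is no reading), "fx", "fy", "cx", "cy" (pixels), "R" (3x3) and "t" (3): a world point X has camera coordinates R X + t; the wrist camera has in their place "hand_eye" (4x4, takes a point from camera to tool coordinates, whose origin is the TCP and whose axes are the flange's). Camera axes: x right, y down, z forward; pixel columns grow to the right and rows downward; lengths in m; the calibration is good to about 2 mm. A picture is of the moment at which its call begins: read the wrist's pose just before it.
- ctrl.hand_in(): hands the job in; it is judged then, once.
The state is a dict: "time_s": time; "q": joint angles; "dq": joint speeds; "joint_efforts": joint torques, N m; "eef_pos": TCP position; "eef_rot": TCP orientation; "wrist_force": force on the tool from outside, world axes, zero at the start; "torque": the same for the moment, N m; "opening": opening from 0.0 (shut) to 1.0 (fully open); "grasp_force": force on a finger pad.
Only numpy, scipy, OpenCV 4.12 (cv2) and the standard library are available. Lean on these libraries where they do the work, as an engineer would, in place of code of your own. Each camera call takes 0.05 s, during which the arm holds its last target. There are 200 camera calls.

## Working session

There is one attempt and no reset: what is moved stays moved. The work goes in short steps, Python scripts to look and compute and a tool call to move; the robot and the scene stay as the last step left them, time stands still between calls to the robot, and variables do not carry over. Pictures are saved under pics/ and viewed, at most 17 in all, crops included, and the job is handed in when it is done.

Besides the shell and the picture viewer there is one more tool, called after "Request:" as name([rows], argument=value, ...), one row to a line, values as JSON. servo_tool: Moves the arm, as the interface text tells. Its arguments: {"type":"object","properties":{"motion":{"type":"array"}},"required":["motion"]}

```bash
mkdir -p pics; ls; python3 - <<'E'
from bench import ctrl
import cv2,numpy as np,pickle
o=ctrl.get_obs();print(o['eef_pos'],o['eef_rot'],o['time_s'])
d={}
for n in('scene','side','wrist'):
    c=ctrl.camera(n);d[n]=c;cv2.imwrite(f'pics/{n}0.png',c['pixels'][:,:,::-1])
    print(n,c['fx'],c['fy'],c['cx'],c['cy'],(c['depth']>0).mean())
    if n!='wrist':print(-np.array(c['R']).T@c['t'],np.array(c['R'])[2])
    else: print(c['hand_eye'])
pickle.dump((o,d),open('v0.pkl','wb'))
E
```

```text
pics
[ 0.16263269 -0.55094864  0.2306642 ] [-8.83345034e-04  9.89736228e-01  1.42903518e-01  5.96606170e-05] 0.0
scene 465.7060971681513 465.7060971681513 280.85500203764707 209.31807276972 0.9959523809523809
[1.23309805 0.32842447 0.67276914] [-0.73266901 -0.21342655 -0.64625477]
side 410.484916929101 410.484916929101 274.06646915186093 200.51486755025076 0.9960926870748299
[0.31066858 0.78616866 0.78166889] [ 0.19555462 -0.6651216  -0.72067444]
wrist 340.9169272844847 340.9169272844847 276.85915101280693 212.6736551868652 0.9959566326530612
[[ 1.81167426e-04 -9.61743802e-01 -2.73950410e-01  6.86277323e-02]
 [ 9.99999516e-01 -9.08050921e-05  9.80099181e-04  1.15062670e-04]
 [-9.67480404e-04 -2.73950455e-01  9.61743319e-01 -1.41439414e-01]
 [ 0.00000000e+00  0.00000000e+00  0.00000000e+00  1.00000000e+00]]
```

View pics/scene0.png

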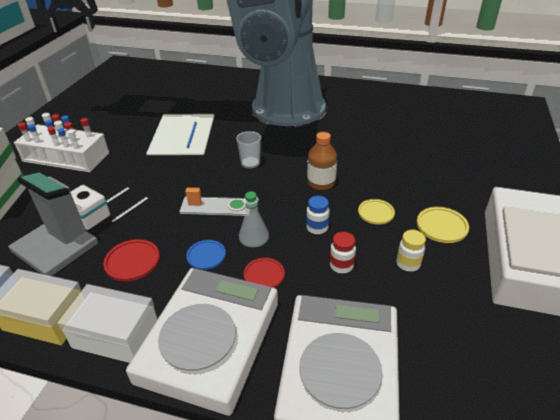

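View pics/side0.png

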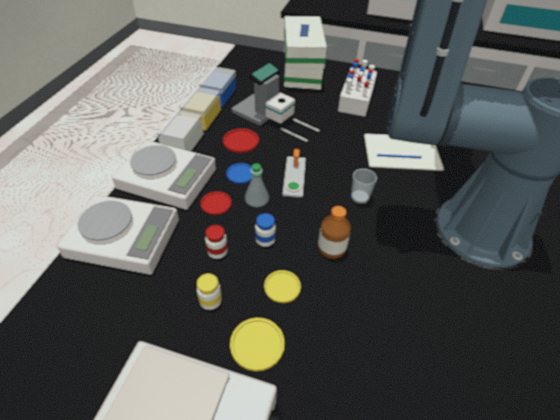

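Scene view: the red jar is at (343,253), yellow (411,251) and blue (318,214). The trays are large red (132,259), small red (264,273), blue (206,254), small yellow (376,211) and large yellow (443,225). The carrier is at (215,206) with its dish toward +x-right at (237,205), and the reader is at (85,205) with white lines at (125,205). Side view: carrier at (294,177), reader at (275,105). Candidates to separate by measured size: the two red trays and the two yellow trays.

```bash
cat > h.py <<'E'
import numpy as np,cv2,pickle
from scipy.spatial.transform import Rotation as Ro
def pose(o):
    q=o['eef_rot'];return Ro.from_quat([q[1],q[2],q[3],q[0]]).as_matrix(),np.array(o['eef_pos'])
def cam(c,o=None):
    "camera centre and camera->world rotation"
    if 'hand_eye' in c and o is not None:
        H=np.array(c['hand_eye']);R,p=pose(o);return R@H[:3,3]+p,R@H[:3,:3]
    R=np.array(c['R']);return -R.T@np.array(c['t']),R.T
def plane(c,uv,z,o=None):
    C,A=cam(c,o);uv=np.atleast_2d(uv).astype(float)
    d=np.c_[(uv[:,0]-c['cx'])/c['fx'],(uv[:,1]-c['cy'])/c['fy'],np.ones(len(uv))]@A.T
    return C+d*((z-C[2])/d[:,2])[:,None]
HUE={'red':[(0,6),(174,180)],'yellow':[(24,34)],'blue':[(102,122)],'orange':[(7,17)],'green':[(45,85)],'teal':[(75,100)]}
def blobs(c,col,smin=110,vmin=60,amin=30):
    h=cv2.cvtColor(c['pixels'],cv2.COLOR_RGB2HSV);m=np.zeros(h.shape[:2],np.uint8)
    for a,b in HUE[col]: m|=cv2.inRange(h,(a,smin,vmin),(b,255,255))
    cs,_=cv2.findContours(m,cv2.RETR_EXTERNAL,cv2.CHAIN_APPROX_NONE)
    return [k[:,0,:] for k in cs if cv2.contourArea(k)>=amin]
def disc(c,k,z,o=None):
    P=plane(c,k,z,o)[:,:2].astype(np.float32)
    (x,y),(a,b),_=cv2.fitEllipse(P);return np.round([x,y,a,b],4)
E
python3 - <<'E'
from h import *
o,d=pickle.load(open('v0.pkl','rb'))
for n in('scene','side'):
    c=d[n]
    for col in('red','yellow','blue'):
        for k in blobs(c,col):
            u=k.mean(0).round()
            print(n,col,u,cv2.contourArea(k),'z7',disc(c,k,.007),'z70',disc(c,k,.07)[:4])
E
```

```text
scene red [264. 272.] 936.0 z7 [0.6625 0.1264 0.072  0.0828] z70 [0.7165 0.1455 0.0651 0.075 ]
scene red [340. 261.] 147.5 z7 [0.589  0.2624 0.045  0.0534] z70 [0.65   0.2686 0.0408 0.0483]
scene red [131. 260.] 1828.0 z7 [ 0.6969 -0.1388  0.1088  0.1162] z70 [ 0.7476 -0.0946  0.0985  0.1052]
scene red [344. 241.] 347.0 z7 [0.5415 0.259  0.0458 0.0581] z70 [0.6069 0.2656 0.0415 0.0526]
scene red [ 51. 130.] 30.0 z7 [ 0.3035 -0.6108  0.0152  0.0429] z70 [ 0.3915 -0.5219  0.0137  0.0388]
scene red [ 68. 125.] 35.0 z7 [ 0.2692 -0.5794  0.0223  0.038 ] z70 [ 0.3605 -0.4935  0.0202  0.0344]
scene red [ 22. 126.] 52.5 z7 [ 0.3039 -0.7087  0.0216  0.0544] z70 [ 0.3919 -0.6105  0.0195  0.0493]
scene red [ 84. 121.] 53.0 z7 [ 0.2376 -0.5474  0.0224  0.0546] z70 [ 0.3318 -0.4645  0.0203  0.0494]
scene red [ 55. 117.] 42.5 z7 [ 0.2355 -0.6466  0.0233  0.0478] z70 [ 0.3299 -0.5543  0.0211  0.0432]
scene yellow [ 32. 330.] 868.5 z7 [ 0.8904 -0.2172  0.0296  0.1622] z70 [ 0.9228 -0.1656  0.0268  0.1469]
scene yellow [408. 259.] 153.0 z7 [0.5572 0.3896 0.0415 0.0458] z70 [0.6211 0.3838 0.0376 0.041
[... 1672 characters left out ...]
74 0.0582]
side yellow [207. 283.] 339.5 z7 [0.5856 0.355  0.047  0.052 ] z70 [0.5632 0.3901 0.0432 0.0478]
side yellow [282. 286.] 979.0 z7 [0.4272 0.3109 0.0825 0.0837] z70 [0.4177 0.3496 0.0758 0.0769]
side yellow [211. 115.] 222.0 z7 [ 0.8331 -0.2348  0.0361  0.1655] z70 [ 0.7906 -0.1518  0.0332  0.1521]
side blue [265. 238.] 60.0 z7 [0.5074 0.1869 0.0383 0.0448] z70 [0.4914 0.2356 0.0352 0.0411]
side blue [265. 220.] 245.0 z7 [0.522  0.1439 0.0489 0.0541] z70 [0.5048 0.1962 0.045  0.0497]
side blue [239. 173.] 452.0 z7 [ 0.647  -0.0016  0.0746  0.0906] z70 [0.6196 0.0625 0.0686 0.0833]
side blue [228.  92.] 177.5 z7 [ 0.8328 -0.3813  0.0341  0.1729] z70 [ 0.7903 -0.2864  0.0314  0.1588]
```

```bash
cat >> h.py <<'E'
def cloud(c,o=None):
    C,A=cam(c,o);Z=c['depth'];v,u=np.indices(Z.shape)
    d=np.stack([(u-c['cx'])/c['fx'],(v-c['cy'])/c['fy'],np.ones_like(Z)],-1)
    return C+(d*Z[...,None])@A.T
E
python3 - <<'E'
from h import *
o,d=pickle.load(open('v0.pkl','rb'))
def near(P,x,y,r,z0,z1):
    m=(np.hypot(P[...,0]-x,P[...,1]-y)<r)&(P[...,2]>z0)&(P[...,2]<z1);return P[m]
for n in('scene','side'):
    P=cloud(d[n])
    for nm,x,y in(('red',.60,.266),('blue',.508,.197),('yel',.56,.387)):
        Q=near(P,x,y,.04,.062,.08)
        t=Q[Q[:,2]>np.percentile(Q[:,2],50)]
        print(n,nm,len(Q),Q[:,2].max(),'top min-circle',cv2.minEnclosingCircle(t[:,:2].astype(np.float32)),np.median(t,0).round(4))
    for nm,u,v in (('amber',322,140),('flask',250,196)) if n=='scene' else (('amber',338,212),('flask',257,170)):
        print(n,nm,P[v-2:v+5:3,u].round(3).tolist())
    # carrier
    h=cv2.cvtColor(d[n]['pixels'],cv2.COLOR_RGB2HSV)
    for col in('orange','green'):
        for k in blobs(d[n],col,90,60,20):
            m=np.zeros(h.shape[:2],np.uint8);cv2.drawContours(m,[k[:,None]],-1,1,-1)
            q=P[m>0];print(n,col,k.mean(0).round(),len(q),np.median(q,0).round(3),q.min(0).round(3),q.max(0).round(3))
    # heights above bench map
    big=cv2.resize(d[n]['pixels'][100:300,0:300] if n=='scene' else d[n]['pixels'][50:250,180:380],None,fx=2.6,fy=2.6,interpolation=cv2.INTER_CUBIC)
    cv2.imwrite(f'pics/crop_{n}.png',big[:,:,::-1])
E
```

```text
scene red 303 0.07152759772708228 top min-circle ((0.6022421717643738, 0.2640335261821747), 0.02006431110203266) [0.6035 0.265  0.0691]
scene blue 235 0.07181318525856673 top min-circle ((0.5069084167480469, 0.1959293931722641), 0.01992861181497574) [0.5063 0.195  0.0687]
scene yel 307 0.07144542769226048 top min-circle ((0.5657172203063965, 0.38964366912841797), 0.020845681428909302) [0.5659 0.3901 0.069 ]
scene amber [[0.359, 0.172, 0.128], [0.361, 0.173, 0.122], [0.362, 0.173, 0.115]]
scene flask [[0.567, 0.073, 0.112], [0.577, 0.076, 0.113], [0.58, 0.077, 0.107]]
scene orange [193. 195.] 270 [ 0.512 -0.084  0.032] [ 0.435 -0.136 -0.004] [1.233 0.328 0.673]
scene orange [321. 185.] 127 [0.376 0.178 0.007] [ 0.333  0.144 -0.004] [0.381 0.205 0.016]
scene orange [322. 150.] 773 [0.362 0.173 0.089] [ 0.108  0.115 -0.005] [1.233 0.328 0.673]
scene orange [442.  12.] 67 [-0.78   0.428  0.063] [-0.795  0.422  0.014] [-0.765  0.433  0.11 ]
scene orange [429.  12.] 108 [-0.776  0.376  0.064] [-0.792  0.368  0.015] [-0.761  0.384  0.112]
scene orange [165.   3.] 95 [-0.772 -0.783  0.027] [
[... 1398 characters left out ...]
99 0.009] [ 0.315  0.18  -0.   ] [0.377 0.205 0.017]
side orange [336. 224.] 826 [0.345 0.184 0.094] [ 0.311  0.026 -0.002] [0.388 0.786 0.782]
side orange [296. 157.] 106 [ 0.506 -0.077  0.037] [ 0.311 -0.169 -0.002] [0.532 0.786 0.782]
side green [293. 185.] 47 [0.487 0.007 0.014] [ 0.476 -0.005  0.011] [0.499 0.022 0.017]
side green [256. 166.] 66 [0.569 0.074 0.114] [ 0.311 -0.063 -0.   ] [0.626 0.786 0.782]
side green [302.  80.] 128 [ 0.594 -0.503  0.032] [ 0.311 -0.548  0.   ] [0.677 0.786 0.782]
side green [265.  72.] 267 [ 0.672 -0.305  0.152] [ 0.641 -0.635 -0.001] [ 0.8   -0.259  0.159]
side green [305.  60.] 160 [ 0.589 -0.494  0.111] [ 0.526 -0.694  0.001] [ 0.717 -0.469  0.119]
```

View pics/crop_scene.png

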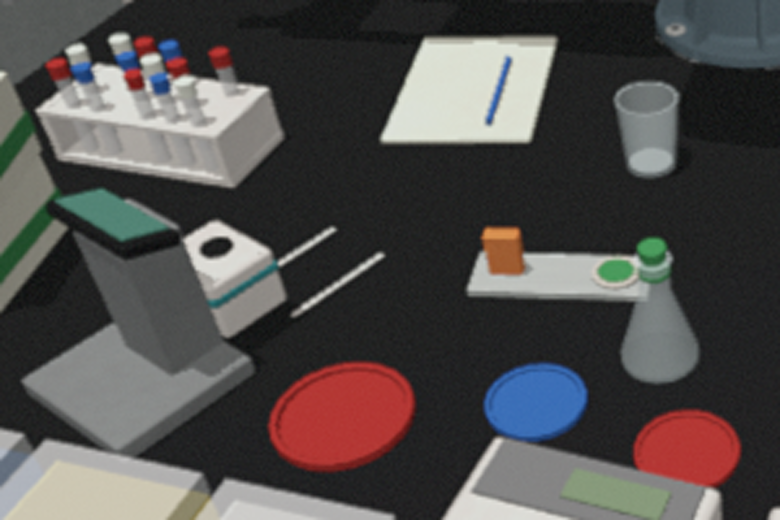

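View pics/crop_side.png

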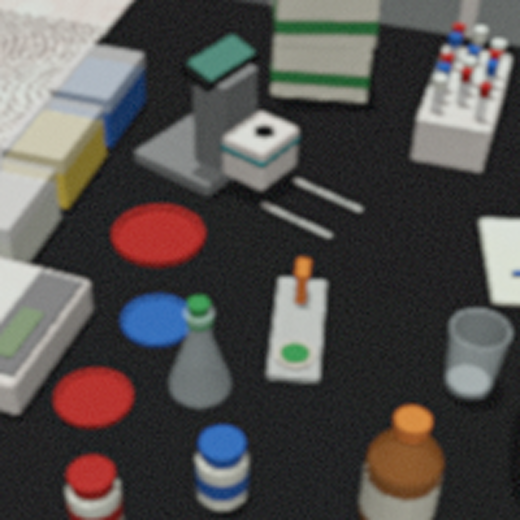

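Crops: the scene crop shows the carrier with its orange tab at the −y end and dish near (615,270), behind the flask. The reader stands at lower left, with the two lines leading into the head. The trays meant, by measured size of about 80 mm, are small red (264,273), small yellow (376,211) and blue (206,254). Next I'll fit the carrier, reader and neighbouring heights.

```bash
python3 - <<'E'
from h import *
o,d=pickle.load(open('v0.pkl','rb'))
for n in('scene','side'):
    c=d[n];h=cv2.cvtColor(c['pixels'],cv2.COLOR_RGB2HSV);P=cloud(c)
    w=((h[...,1]<60)&(h[...,2]>110)).astype(np.uint8)
    # carrier plate: white-ish pixels in region
    m=w*(np.abs(P[...,2]-.008)<.012)*(P[...,0]>.43)*(P[...,0]<.57)*(P[...,1]>-.15)*(P[...,1]<.06)
    v,u=np.nonzero(m);q=plane(c,np.c_[u,v],.008)[:,:2].astype(np.float32)
    print(n,'carrier',len(q),cv2.minAreaRect(q))
    # lines
    m=w*(np.abs(P[...,2])<.012)*(P[...,0]>.4)*(P[...,0]<.62)*(P[...,1]>-.35)*(P[...,1]<-.15)
    for k in cv2.findContours(m.astype(np.uint8),cv2.RETR_EXTERNAL,cv2.CHAIN_APPROX_NONE)[0]:
        if len(k)<15:continue
        r=cv2.minAreaRect(plane(c,k[:,0],0)[:,:2].astype(np.float32));print(n,'line',k[:,0].mean(0).round(),np.round(r[0],4),np.round(r[1],4),r[2],np.round(cv2.boxPoints(r),3).tolist())
    # head top z .075
    m=(np.abs(P[...,2]-.075)<.008)*(P[...,0]>.5)*(P[...,0]<.7)*(P[...,1]>-.36)*(P[...,1]<-.18)*w
    v,u=np.nonzero(m);q=plane(c,np.c_[u,v],.075)[:,:2].astype(np.float32)
    print(n,'head',len(q),cv2.minAreaRect(q))
    # tall things near trays & lane
    for nm,x,y,r in(('red',.663,.1255,.08),('blue',.647,-.001,.07),('yel',.429,.311,.08)):
        s=P[(np.hypot(P[...,0]-x,P[...,1]-y)<r)&(P[...,2]>.02)]
        if len(s):print(n,nm,len(s),s.min(0).round(3),s.max(0).round(3))
    s=P[(P[...,2]>.14)&(P[...,0]>.5)&(P[...,0]<.8)&(P[...,1]<-.15)&(P[...,1]>-.45)];print(n,'posttop',s.min(0).round(3),s.max(0).round(3))
E
```

```text
scene carrier 869 ((0.5015468001365662, -0.02842479944229126), (0.06271810084581375, 0.17165537178516388), 14.130309104919434)
scene line [130. 209.] [ 0.5517 -0.225 ] [0.0082 0.0989] 69.9205093383789 [[0.5040000081062317, -0.21199999749660492], [0.597000002861023, -0.2460000067949295], [0.6000000238418579, -0.23800000548362732], [0.5070000290870667, -0.20399999618530273]]
scene line [117. 194.] [ 0.5111 -0.2802] [0.0086 0.0617] 69.4745864868164 [[0.48100000619888306, -0.27300000190734863], [0.5389999747276306, -0.29499998688697815], [0.5419999957084656, -0.28700000047683716], [0.48399999737739563, -0.26499998569488525]]
scene head 455 ((0.6215450167655945, -0.27834388613700867), (0.07902052998542786, 0.059898849576711655), 68.00336456298828)
scene red 253 [0.592 0.078 0.021] [0.743 0.17  0.05 ]
scene posttop [ 0.643 -0.36   0.14 ] [ 0.712 -0.253  0.156]
side carrier 681 ((0.4969135820865631, -0.039289459586143494), (0.055177219212055206, 0.16308636963367462), 11.683961868286133)
side line [294. 135.] [ 0.5489 -0.2286] [0.0113 0.0943] 70.11094665527344 [[0.503000020980835, -0.21799999475479126], [0.5910000205039978, -0.25], [0.5950000286102295, -0.23899999260902405], [0.5070000290870667, -0.2070000022649765]]
side line [306. 125.] [ 0.5281 -0.2915] [0.0122 0.0946] 70.24384307861328 [[0.4819999933242798, -0.2809999883174896], [0.5709999799728394, -0.31299999356269836], [0.574999988079071, -0.3019999861717224], [0.4860000014305115, -0.27000001072883606]]
side head 303 ((0.6145373582839966, -0.27948909997940063), (0.08330490440130234, 0.07060468196868896), 69.86058807373047)
side red 371 [0.717 0.068 0.02 ] [0.742 0.172 0.054]
side blue 8 [0.714 0.006 0.021] [0.716 0.01  0.044]
side posttop [ 0.637 -0.357  0.14 ] [ 0.707 -0.253  0.159]
```

```bash
cat >> h.py <<'E'
def go(x,y,z,phi,o):
    "shift cm in tool axes + twist deg for a tool-down target with tool x at yaw phi deg"
    R,p=pose(o);s=R.T@(np.array([x,y,z])-p)*100
    now=np.degrees(np.arctan2(R[1,0],R[0,0]));tw=-((phi-now+180)%360-180)
    print('now',p.round(4),'yaw',now.round(2),'| shift',s.round(2),'twist',tw.round(2))
E
cat > g.sh <<'E'
python3 -c "
from bench import ctrl
from h import *
o=ctrl.get_obs();print(round(o['time_s'],2),'open',round(o['opening'],3),'gf',o['grasp_force'],'q6',round(o['q'][5],2),'F',np.round(o['wrist_force'],1))
go($1,$2,$3,$4,o)"
E
sh g.sh .564 .390 .23 0
```

```text
0.15 open 1.002 gf 0.0 q6 -0.21 F [ 0.2 -0.8 -0.7]
now [ 0.1626 -0.5511  0.2309] yaw 16.44 | shift [ 65.12 -78.91   0.21] twist 16.44
```

Request:
servo_tool([
  [[3.1,-3.75,0,0,-1],[6.2,-7.5,0,0,-1],[9.3,-11.25,0,0,-1],[12.4,-15,0,0,-1],[15.5,-18.75,0,0,-1]],
])

```text
time_s: 0.65
eef_pos: [0.2586, -0.3259, 0.2312]
eef_rot: [-0.0, 0.99, 0.143, 0.0]
wrist_force: [1.6, -1.2, 0.7]
opening: 1.0
grasp_force: 0.0
```

Request:
servo_tool([
  [[3.1,-3.75,0,0,-1],[6.2,-7.5,0,0,-1],[9.3,-11.25,0,0,-1],[12.4,-15,0,0,-1],[15.5,-18.75,0,0,-1]],
])

```text
time_s: 1.15
eef_pos: [0.3542, -0.1023, 0.2318]
eef_rot: [0.0, 0.99, 0.143, 0.0]
wrist_force: [1.8, -1.0, -0.7]
opening: 0.999
grasp_force: 0.0
```

Request:
servo_tool([
  [[3.1,-3.75,0,0,-1],[6.2,-7.5,0,0,-1],[9.3,-11.25,0,0,-1],[12.4,-15,0,0,-1],[15.5,-18.75,0,0,-1]],
])

```text
time_s: 1.65
eef_pos: [0.4498, 0.1218, 0.2316]
eef_rot: [0.0, 0.99, 0.143, 0.0]
wrist_force: [1.6, -0.4, -0.0]
opening: 1.002
grasp_force: 0.0
```

Request:
servo_tool([
  [[3.1,-3.75,0,4,-1],[6.2,-7.5,0,8,-1],[9.3,-11.25,0,12,-1],[12.4,-15,0,16.4,-1],[15.5,-18.75,0,16.4,-1]],
])

```text
time_s: 2.15
eef_pos: [0.5454, 0.3453, 0.2311]
eef_rot: [0.0, 1.0, -0.001, -0.0]
wrist_force: [0.5, -0.3, 0.5]
opening: 1.002
grasp_force: 0.0
```

```bash
sh g.sh .564 .390 .15 0
```

```text
2.15 open 1.002 gf 0.0 q6 1.95 F [ 0.5 -0.3  0.5]
now [0.5454 0.3453 0.2311] yaw -0.07 | shift [ 1.85 -4.48  8.11] twist -0.07
```

Request:
servo_tool([
  [[1,-2.2,1,0,-1],[1.85,-4.5,2,0,-1],[1.85,-4.5,2,0,-1]],
])

```text
time_s: 2.45
eef_pos: [0.5627, 0.3902, 0.2085]
eef_rot: [0.0, 1.0, 0.001, -0.002]
wrist_force: [-1.3, -0.1, -1.0]
opening: 1.003
grasp_force: 0.0
```

```bash
cat > w.py <<'E'
import sys
from bench import ctrl
from h import *
o=ctrl.get_obs();c=ctrl.camera('wrist');pickle.dump((o,c),open(sys.argv[1]+'.pkl','wb'))
cv2.imwrite(f'pics/{sys.argv[1]}.png',c['pixels'][:,:,::-1])
for col in sys.argv[2:]:
    for k in blobs(c,col,110,60,150):
        print(col,k.mean(0).round(),cv2.contourArea(k),'z7',disc(c,k,.007,o),'z70',disc(c,k,.07,o))
E
python3 w.py w1 yellow red; sh g.sh .564 .390 .051 0
```

```text
yellow [284. 295.] 14749.0 z7 [0.4306 0.3914 0.1358 0.2354] z70 [0.4676 0.3912 0.1108 0.1921]
yellow [278. 198.] 1723.0 z7 [0.5487 0.3884 0.0483 0.05  ] z70 [0.564  0.3887 0.0395 0.0408]
red [429. 154.] 2121.5 z7 [0.5938 0.2377 0.0489 0.0547] z70 [0.6008 0.2657 0.0399 0.0446]
red [397. 145.] 312.5 z7 [0.596  0.2469 0.0524 0.0712] z70 [0.6026 0.2732 0.0428 0.0581]
red [542.  83.] 3130.0 z7 [0.6593 0.1416 0.0456 0.0822] z70 [0.6543 0.1873 0.0372 0.0671]
2.5 open 0.997 gf 0.0 q6 2.0 F [-0.6 -0.5  0.5]
now [0.5628 0.3889 0.2095] yaw 0.13 | shift [ 0.17 -0.13 15.85] twist 0.13
```

View pics/w1.png

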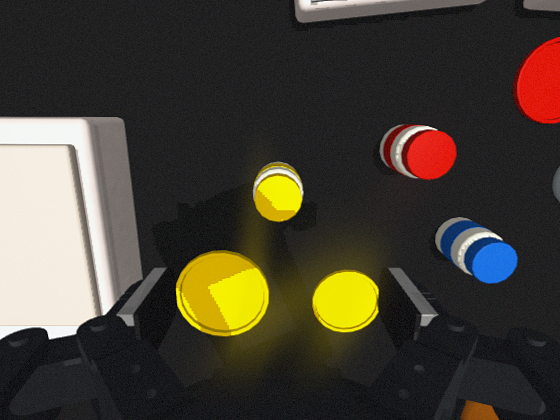

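Wrist picture: the yellow cap at (278,198) lies between the fingers and the small yellow tray is at (346,300). The cap works out at (0.564, 0.389), agreeing with the other views, so I descend and grip.

Request:
servo_tool([
  [[0,0,4,0,-1],[0.1,0,8,0,-1],[0.1,0,12,0,-1],[0.1,0,15.0,0,-1],[0.1,0,15.8,0,-1]],
])

```text
time_s: 3.0
eef_pos: [0.5619, 0.3859, 0.0496]
eef_rot: [0.002, 1.0, -0.0, -0.003]
wrist_force: [0.2, -0.5, -0.1]
opening: 1.003
grasp_force: 0.0
```

Request:
servo_tool([
  [[0,0,0,0,1],[0,0,0,0,1],[0,0,0,0,1],[0,0,0,0,1],[0,0,0,0,1]],
])

```text
time_s: 3.5
eef_pos: [0.5666, 0.3891, 0.0569]
eef_rot: [-0.001, 1.0, 0.0, 0.002]
wrist_force: [-0.3, -0.5, 6.4]
opening: 0.454
grasp_force: 60.0
```

Request:
servo_tool([
  [[0,0,0,0,1],[0,0,-2,0,1],[0,0,-5,0,1],[0,0,-9,0,1],[0,0,-9,0,1]],
])

```text
time_s: 4.0
eef_pos: [0.5687, 0.3903, 0.1521]
eef_rot: [-0.003, 1.0, 0.0, 0.006]
wrist_force: [1.3, -0.0, -0.0]
opening: 0.45
grasp_force: 60.9
```

```bash
sh g.sh .429 .3112 .14 0
```

```text
4.0 open 0.45 gf 60.87232232093811 q6 2.0 F [ 1.3 -0.  -0. ]
now [0.5687 0.3903 0.1521] yaw 0.05 | shift [-13.99   7.9    1.  ] twist 0.05
```

```bash
python3 - <<'E'
from bench import ctrl
from h import *
c=ctrl.camera('scene');cv2.imwrite('pics/s2.png',cv2.resize(c['pixels'][60:260,280:540],None,fx=2.5,fy=2.5,interpolation=cv2.INTER_CUBIC)[:,:,::-1])
E
sh g.sh .429 .3112 .14 0
```

```text
4.05 open 0.452 gf 60.86585998535156 q6 2.0 F [-0.2 -0.  -2.1]
now [0.5673 0.3896 0.1489] yaw 0.04 | shift [-13.84   7.83   0.75] twist 0.04
```

View pics/s2.png

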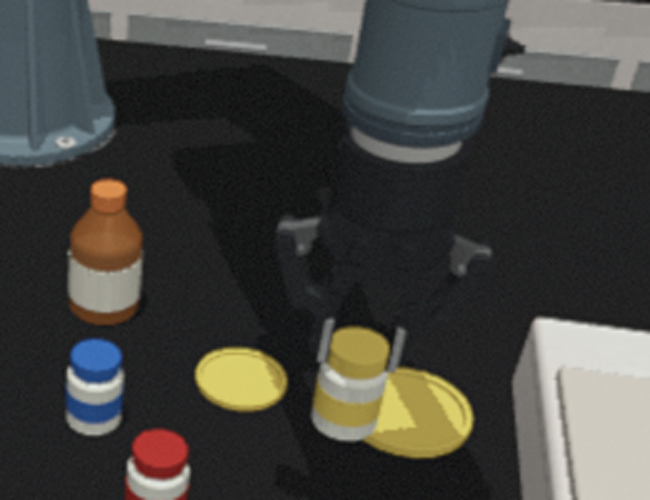

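Scene crop: the yellow jar hangs from the fingers at (350,385), gripped around the cap and perhaps slightly tilted. I'll measure its axis by triangulating cap and band from the two views, holding one row first to settle.

Request:
servo_tool([
  [[0,0,0,0,1],[0,0,0,0,1]],
])

```text
time_s: 4.25
eef_pos: [0.5635, 0.3877, 0.1419]
eef_rot: [0.001, 1.0, 0.0, -0.001]
wrist_force: [-0.2, -0.3, -1.5]
opening: 0.446
grasp_force: 60.9
```

```bash
cat >> h.py <<'E'
def tri(rays):
    "nearest point to rays [(C,d)] and residual"
    A=np.zeros((3,3));b=np.zeros(3)
    for C,d in rays:
        d=d/np.linalg.norm(d);M=np.eye(3)-np.outer(d,d);A+=M;b+=M@C
    X=np.linalg.solve(A,b);return X,max(np.linalg.norm(np.cross(X-C,d/np.linalg.norm(d))) for C,d in rays)
def ray(c,uv):
    C,A=cam(c);return C,A@np.array([(uv[0]-c['cx'])/c['fx'],(uv[1]-c['cy'])/c['fy'],1])
E
cat > j.py <<'E'
import sys
from bench import ctrl
from h import *
col,zc,o=sys.argv[1],float(sys.argv[2]),ctrl.get_obs();print(pose(o)[1].round(4),round(o['opening'],3))
B={}
for n in('scene','side'):
    c=ctrl.camera(n);P=cloud(c);p=pose(o)[1];L=[]
    for k in blobs(c,col,90,40,40):
        m=np.zeros(c['depth'].shape,np.uint8);cv2.drawContours(m,[k[:,None]],-1,1,-1)
        q=P[m>0];q=q[np.hypot(*(q[:,:2]-p[:2]).T)<.06];q=q[q[:,2]>zc]
        if len(q)>25:
            L.append((q[:,2].mean(),k));
            (x,y),wh,a=cv2.minAreaRect(k);print(n,k.mean(0).round(),len(q),'z',q.min(0)[2].round(4),q.max(0)[2].round(4),'mean',q.mean(0).round(4))
    cv2.imwrite(f'pics/j_{n}.png',c['pixels'][:,:,::-1])
E
python3 j.py yellow .03
```

```text
[0.5635 0.3877 0.1419] 0.446
scene [436. 226.] 234 z 0.0967 0.1523 mean [0.5791 0.3874 0.11  ]
scene [421. 203.] 383 z 0.1397 0.1587 mean [0.5673 0.3883 0.1515]
side [208. 277.] 142 z 0.0913 0.122 mean [0.5503 0.4035 0.1113]
side [208. 257.] 218 z 0.1442 0.2154 mean [0.5519 0.3896 0.1588]
```

Request:
servo_tool([
  [[-3.4,1.9,0,0,1],[-6.8,3.8,0,0,1],[-10.2,5.7,0,0,1],[-13.2,7.4,0,0,1],[-13.5,7.65,0,0,1]],
])

```text
time_s: 4.85
eef_pos: [0.4251, 0.3099, 0.1416]
eef_rot: [0.001, 1.0, 0.001, -0.003]
wrist_force: [0.5, -1.0, -1.7]
opening: 0.45
grasp_force: 61.0
```

Request:
servo_tool([
  [[0,0,0,0,1],[0,0,2,0,1],[0,0,4.5,0,1],[0,0,6,0,1],[0,0,6,0,1]],
])

```text
time_s: 5.35
eef_pos: [0.4292, 0.3113, 0.0811]
eef_rot: [0.001, 1.0, 0.0, -0.002]
wrist_force: [-0.9, 0.9, -2.2]
opening: 0.452
grasp_force: 61.0
```

Request:
servo_tool([
  [[0,0,0,0,1],[0,0,0,0,1],[0,0,0,0,1]],
])

```text
time_s: 5.65
eef_pos: [0.4308, 0.3121, 0.0847]
eef_rot: [-0.0, 1.0, 0.0, 0.001]
wrist_force: [0.6, 0.5, -1.5]
opening: 0.451
grasp_force: 61.0
```

```bash
sh g.sh .428 .311 .057 0;python3 j.py yellow .02
```

```text
5.65 open 0.451 gf 60.99625110626221 q6 1.97 F [ 0.6  0.5 -1.5]
now [0.4308 0.3121 0.0847] yaw 0.03 | shift [-0.29  0.12  2.77] twist 0.03
[0.4308 0.3121 0.0847] 0.451
scene [376. 207.] 168 z 0.0274 0.0636 mean [0.4465 0.3129 0.0519]
scene [381. 179.] 259 z 0.0824 0.0989 mean [0.4347 0.3128 0.0941]
side [282. 288.] 192 z 0.0303 0.0659 mean [0.4221 0.3296 0.0484]
side [288. 263.] 124 z 0.0879 0.1624 mean [0.4151 0.3182 0.1048]
```

Request:
servo_tool([
  [[-0.1,0.1,1.2,0,1],[-0.1,0.1,2.1,0,1],[-0.1,0.1,2.4,0,1],[-0.1,0.1,2.5,0,1],[-0.1,0.1,2.5,0,1]],
])

```text
time_s: 6.25
eef_pos: [0.4289, 0.3106, 0.0599]
eef_rot: [0.0, 1.0, 0.0, -0.0]
wrist_force: [-5.8, -3.4, 16.5]
opening: 0.452
grasp_force: 62.8
```

Request:
servo_tool([
  [[0,0,0,0,1],[0,0,0,0,1],[0,0,0,0,1]],
])

```text
time_s: 6.55
eef_pos: [0.4288, 0.3105, 0.0599]
eef_rot: [0.0, 1.0, 0.0, -0.0]
wrist_force: [-4.5, -3.8, 15.3]
opening: 0.449
grasp_force: 62.8
```

```bash
sh g.sh .428 .311 .057 0;python3 j.py yellow .02
```

```text
6.55 open 0.449 gf 62.82548904418945 q6 1.97 F [-4.5 -3.8 15.3]
now [0.4288 0.3105 0.0599] yaw 0.05 | shift [-0.08 -0.05  0.29] twist 0.05
[0.4288 0.3105 0.0599] 0.449
scene [376. 212.] 139 z 0.0201 0.0401 mean [0.4443 0.3109 0.0289]
scene [379. 188.] 252 z 0.0575 0.0771 mean [0.4327 0.3113 0.0694]
side [282. 289.] 122 z 0.0204 0.1232 mean [0.4202 0.3289 0.0349]
side [289. 270.] 109 z 0.0626 0.1335 mean [0.4134 0.3167 0.0802]
```

Request:
servo_tool([
  [[0,0,0,0,0.3],[0,0,0,0,0],[0,0,0,0,-0.4],[0,0,0,0,-0.8],[0,0,0,0,-1]],
])

```text
time_s: 7.15
eef_pos: [0.4285, 0.3106, 0.0582]
eef_rot: [0.0, 1.0, 0.0, -0.0]
wrist_force: [-0.3, 0.9, -0.3]
opening: 0.972
grasp_force: 0.0
```

Request:
servo_tool([
  [[0,0,0,0,-1],[0,0,-4,0,-1],[0,0,-8.5,0,-1],[0,0,-13,0,-1],[0,0,-13,0,-1]],
])

```text
time_s: 7.65
eef_pos: [0.4327, 0.3125, 0.1957]
eef_rot: [-0.002, 1.0, 0.0, 0.006]
wrist_force: [1.5, 0.3, 0.4]
opening: 0.999
grasp_force: 0.0
```

```bash
python3 w.py w2 yellow; python3 - <<'E'
from bench import ctrl
from h import *
for n in('scene','side'):
    c=ctrl.camera(n);P=cloud(c);m=(np.hypot(P[...,0]-.429,P[...,1]-.311)<.05)&(P[...,2]>.066)&(P[...,2]<.09);t=P[m]
    print(n,len(t),t[:,2].max(),np.median(t,0).round(4),cv2.minEnclosingCircle(t[:,:2].astype(np.float32)))
    b=c['pixels'];b=b[150:270,310:470] if n=='scene' else b[220:340,210:370]
    cv2.imwrite(f'pics/t_{n}.png',b[:,:,::-1])
a=np.hstack([cv2.imread(f'pics/t_{n}.png') for n in('scene','side')]);cv2.imwrite('pics/t1.png',cv2.resize(a,None,fx=2.4,fy=2.4))
E
sh g.sh .6005 .265 .19 0
```

```text
yellow [276. 200.] 4874.5 z7 [0.4245 0.3113 0.0758 0.0849] z70 [0.4389 0.3113 0.0613 0.0687]
yellow [138. 184.] 8820.5 z7 [0.4361 0.4506 0.1042 0.1066] z70 [0.4483 0.4242 0.0844 0.0863]
scene 210 0.07417138086127006 [0.4311 0.3114 0.0712] ((0.4289904534816742, 0.3117184340953827), 0.02075044997036457)
side 285 0.0776363016307392 [0.4246 0.3144 0.0741] ((0.4248672425746918, 0.310438871383667), 0.02169424667954445)
7.8 open 0.999 gf 0.0 q6 1.97 F [-0.5 -0.8 -1.2]
now [0.4284 0.3105 0.1881] yaw 0.03 | shift [17.21  4.56 -0.2 ] twist 0.03
```

View pics/t1.png

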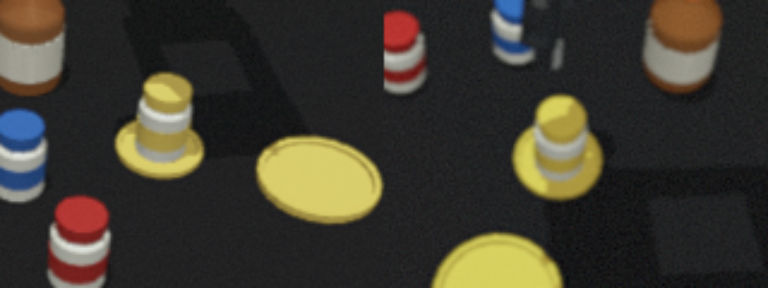

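Crop: the yellow jar stands centred and upright in the small yellow tray, in both views. Now the red jar.

Request:
servo_tool([
  [[4.4,1.15,0,0,-1],[8.8,2.3,0,0,-1],[13.2,3.45,0,0,-1],[16.9,4.5,0,0,-1],[17.2,4.55,0,0,-1]],
])

```text
time_s: 8.3
eef_pos: [0.6033, 0.2626, 0.1852]
eef_rot: [0.001, 1.0, -0.001, -0.001]
wrist_force: [-1.1, -0.5, 0.3]
opening: 1.001
grasp_force: 0.0
```

Request:
servo_tool([
  [[0,0,0,0,-1],[0,0,4,0,-1],[0,0,8,0,-1],[0,0,12,0,-1],[0,0,13.7,0,-1]],
])

```text
time_s: 8.8
eef_pos: [0.5955, 0.2652, 0.0463]
eef_rot: [0.001, 1.0, 0.001, -0.004]
wrist_force: [-0.8, -0.1, -0.1]
opening: 1.001
grasp_force: 0.0
```

Request:
servo_tool([
  [[0,0,0,0,-1],[0,0,0,0,1],[0,0,0,0,1],[0,0,0,0,1],[0,0,0,0,1]],
])

```text
time_s: 9.3
eef_pos: [0.6025, 0.2656, 0.0544]
eef_rot: [-0.0, 1.0, 0.0, 0.002]
wrist_force: [-1.0, -0.9, 6.1]
opening: 0.457
grasp_force: 59.9
```

Request:
servo_tool([
  [[0,0,0,0,1],[0,0,-2,0,1],[0,0,-5,0,1],[0,0,-8,0,1],[0,0,-8,0,1]],
])

```text
time_s: 9.8
eef_pos: [0.6044, 0.2662, 0.1381]
eef_rot: [-0.001, 1.0, 0.0, 0.005]
wrist_force: [0.1, -0.2, -0.5]
opening: 0.45
grasp_force: 60.7
```

Request:
servo_tool([
  [[0,0,0,0,1],[0,0,0,0,1],[0,0,0,0,1]],
])

```text
time_s: 10.1
eef_pos: [0.5996, 0.265, 0.1298]
eef_rot: [0.0, 1.0, 0.0, -0.001]
wrist_force: [0.1, -0.1, -1.1]
opening: 0.454
grasp_force: 60.7
```

```bash
sh g.sh .6625 .1255 .131 0; python3 j.py red .03
```

```text
10.1 open 0.454 gf 60.72891354560852 q6 1.81 F [ 0.1 -0.1 -1.1]
now [0.5996 0.265  0.1298] yaw 0.03 | shift [ 6.28 13.95 -0.13] twist 0.03
[0.5996 0.265  0.1298] 0.454
scene [344. 231.] 217 z 0.0843 0.1119 mean [0.6165 0.2652 0.1001]
scene [347. 209.] 383 z 0.1296 0.1644 mean [0.6043 0.2657 0.1425]
side [215. 228.] 113 z 0.087 0.1125 mean [0.588  0.2795 0.1021]
side [221. 205.] 191 z 0.1285 0.201 mean [0.5879 0.2639 0.151 ]
```

Request:
servo_tool([
  [[1.6,3.6,0,0,1],[3.2,7.2,0,0,1],[4.8,10.8,0,0,1],[6.1,13.7,0,0,1],[6.2,13.95,0,0,1]],
])

```text
time_s: 10.7
eef_pos: [0.6642, 0.1215, 0.1309]
eef_rot: [0.001, 1.0, -0.002, 0.0]
wrist_force: [0.0, 0.3, -0.9]
opening: 0.452
grasp_force: 60.8
```

Request:
servo_tool([
  [[0,0,0,0,1],[0,0,0,0,1],[0,0,2,0,1],[0,0,4,0,1],[0,0,5,0,1]],
])

```text
time_s: 11.2
eef_pos: [0.6609, 0.1274, 0.0795]
eef_rot: [-0.0, 1.0, 0.001, -0.002]
wrist_force: [-0.8, 0.1, -1.1]
opening: 0.453
grasp_force: 60.8
```

Request:
servo_tool([
  [[0,0,0,0,1],[0,0,0,0,1],[0,0,1,0,1],[0,0,1.7,0,1],[0,0,2,0,1]],
])

```text
time_s: 11.7
eef_pos: [0.6623, 0.1257, 0.0606]
eef_rot: [-0.0, 1.0, 0.0, -0.001]
wrist_force: [-0.0, 0.7, -0.5]
opening: 0.45
grasp_force: 60.8
```

Request:
servo_tool([
  [[0,0,0,0,1],[0,0,0,0,1],[0,0,0,0,1]],
])

```text
time_s: 12.0
eef_pos: [0.6631, 0.1257, 0.0619]
eef_rot: [-0.0, 1.0, 0.0, 0.0]
wrist_force: [-1.0, 0.2, -0.1]
opening: 0.45
grasp_force: 60.8
```

```bash
sh g.sh .6625 .1255 .058 0; python3 j.py red .02
```

```text
12.0 open 0.45 gf 60.79232454299927 q6 1.58 F [-1.   0.2 -0.1]
now [0.6631 0.1257 0.0619] yaw 0.02 | shift [-0.06  0.02  0.39] twist 0.02
[0.6631 0.1257 0.0619] 0.45
scene [264. 273.] 204 z 0.0201 0.0433 mean [0.6794 0.1299 0.0313]
scene [262. 247.] 348 z 0.0632 0.1092 mean [0.6673 0.1264 0.0751]
side [215. 204.] 116 z 0.02 0.0449 mean [0.6513 0.1401 0.0321]
side [217. 183.] 120 z 0.0654 0.1191 mean [0.6518 0.1268 0.0813]
```

Request:
servo_tool([
  [[0,0,0.2,0,1],[0,0,0.4,0,1],[0,0,0.4,0,1],[0,0,0.4,0,1]],
])

```text
time_s: 12.5
eef_pos: [0.6628, 0.1258, 0.0575]
eef_rot: [-0.0, 1.0, 0.0, -0.0]
wrist_force: [0.3, 0.6, -0.7]
opening: 0.455
grasp_force: 60.8
```

Request:
servo_tool([
  [[0,0,0,0,0.3],[0,0,0,0,0],[0,0,0,0,-0.4],[0,0,0,0,-0.8],[0,0,0,0,-0.8]],
])

```text
time_s: 13.0
eef_pos: [0.6629, 0.1258, 0.0577]
eef_rot: [0.0, 1.0, 0.0, 0.0]
wrist_force: [0.8, 0.1, -0.0]
opening: 0.9
grasp_force: 0.0
```

Request:
servo_tool([
  [[0,0,0,0,-0.8],[0,0,-4,0,-0.8],[0,0,-8.5,0,-1],[0,0,-13,0,-1],[0,0,-13,0,-1]],
])

```text
time_s: 13.5
eef_pos: [0.6674, 0.126, 0.1967]
eef_rot: [-0.0, 1.0, 0.0, 0.007]
wrist_force: [1.3, 0.8, 0.2]
opening: 0.998
grasp_force: 0.0
```

Request:
servo_tool([
  [[-4,-1.8,0,0,-1],[-8,-3.6,0,0,-1],[-12,-5.4,0,0,-1],[-15.4,-6.9,0,0,-1],[-15.7,-7.0,0,0,-1]],
])

```text
time_s: 14.0
eef_pos: [0.5017, 0.1975, 0.1869]
eef_rot: [-0.0, 1.0, 0.002, -0.001]
wrist_force: [-0.1, 0.2, -0.7]
opening: 1.003
grasp_force: 0.0
```

Request:
servo_tool([
  [[0,0,0,0,-1],[0,0,0,0,-1]],
])

```text
time_s: 14.2
eef_pos: [0.5069, 0.1954, 0.1879]
eef_rot: [0.0, 1.0, 0.0, 0.001]
wrist_force: [-0.4, -0.0, 0.2]
opening: 0.999
grasp_force: 0.0
```

```bash
python3 w.py w3 blue;  sh g.sh .505 .196 .0515 0;python3 - <<'E'
from bench import ctrl
from h import *
for n in('scene','side'):
    c=ctrl.camera(n);P=cloud(c)
    for x,y in((.663,.1255),(.505,.196)):
        m=(np.hypot(P[...,0]-x,P[...,1]-y)<.035)&(P[...,2]>.066)&(P[...,2]<.085);t=P[m]
        if len(t):print(n,len(t),t[:,2].max(),np.median(t,0).round(4),cv2.minEnclosingCircle(t[:,:2].astype(np.float32)))
E
```

```text
blue [277. 208.] 1994.5 z7 [0.4887 0.1944 0.0489 0.0517] z70 [0.5056 0.1945 0.0393 0.0416]
blue [506.  36.] 6491.0 z7 [ 0.6392 -0.002   0.0682  0.0828] z70 [0.6267 0.0365 0.0549 0.0666]
14.25 open 1.0 gf 0.0 q6 1.72 F [-0.1  0.  -0. ]
now [0.507  0.1952 0.1878] yaw -0.01 | shift [-0.22 -0.08 13.63] twist -0.01
scene 308 0.07434977760290595 [0.6648 0.1252 0.0711] ((0.6622228622436523, 0.12430807948112488), 0.021316245198249817)
scene 201 0.07135524680409322 [0.5081 0.1949 0.0682] ((0.5060129165649414, 0.19646264612674713), 0.021125206723809242)
side 172 0.07720058074960578 [0.6586 0.1275 0.0741] ((0.6593437790870667, 0.12469122558832169), 0.020920049399137497)
side 202 0.07554024142361782 [0.5029 0.1978 0.0712] ((0.5035483241081238, 0.19558919966220856), 0.021294621750712395)
```

Request:
servo_tool([
  [[-0.1,0,4,0,-1],[-0.1,0,8,0,-1],[-0.1,0,12,0,-1],[-0.1,0,13.6,0,-1],[-0.1,0,13.6,0,-1]],
])

```text
time_s: 14.85
eef_pos: [0.5028, 0.1947, 0.0482]
eef_rot: [0.0, 1.0, -0.0, -0.003]
wrist_force: [0.5, 0.0, 0.1]
opening: 1.001
grasp_force: 0.0
```

Request:
servo_tool([
  [[0,0,0,0,-1],[0,0,0,0,1],[0,0,0,0,1],[0,0,0,0,1],[0,0,0,0,1]],
])

```text
time_s: 15.35
eef_pos: [0.5059, 0.1959, 0.0531]
eef_rot: [-0.0, 1.0, 0.0, 0.001]
wrist_force: [-1.7, -1.3, 6.2]
opening: 0.454
grasp_force: 60.0
```

Request:
servo_tool([
  [[0,0,0,0,1],[0,0,-4,0,1],[0,0,-8,0,1],[0,0,-13,0,1],[0,0,-18,0,1]],
])

```text
time_s: 15.85
eef_pos: [0.5041, 0.1957, 0.2334]
eef_rot: [0.0, 1.0, 0.0, -0.0]
wrist_force: [1.5, 0.3, -0.7]
opening: 0.453
grasp_force: 61.0
```

Request:
servo_tool([
  [[0,0,0,0,1],[0,0,0,0,1],[0,0,0,0,1]],
])

```text
time_s: 16.15
eef_pos: [0.5036, 0.1956, 0.23]
eef_rot: [0.0, 1.0, 0.0, -0.001]
wrist_force: [0.3, 0.1, -0.8]
opening: 0.455
grasp_force: 61.0
```

```bash
sh g.sh .647 -.001 .23 0; python3 j.py blue .1
```

```text
16.15 open 0.455 gf 61.005038022994995 q6 1.72 F [ 0.3  0.1 -0.8]
now [0.5036 0.1956 0.23  ] yaw 0.04 | shift [14.33 19.67 -0.03] twist 0.04
[0.5036 0.1956 0.23  ] 0.455
scene [320. 150.] 232 z 0.1895 0.2124 mean [0.5213 0.1977 0.2011]
scene [321. 128.] 330 z 0.2311 0.2515 mean [0.5104 0.1962 0.2427]
side [267. 183.] 135 z 0.192 0.2124 mean [0.4962 0.2122 0.2029]
side [272. 163.] 123 z 0.2365 0.2883 mean [0.4906 0.1985 0.2499]
```

Request:
servo_tool([
  [[2.4,3.3,0,0,1],[5.3,7.3,0,0,1],[8.3,11.4,0,0,1],[11.2,15.5,0,0,1],[13.4,18.6,0,0,1]],
])

```text
time_s: 16.75
eef_pos: [0.6393, 0.0072, 0.2293]
eef_rot: [-0.0, 1.0, -0.0, -0.001]
wrist_force: [0.0, 0.3, -0.7]
opening: 0.453
grasp_force: 61.0
```

Request:
servo_tool([
  [[0.85,1.05,0,0,1],[0.85,1.05,0,0,1],[0.85,1.05,3,0,1],[0.85,1.05,7,0,1],[0.85,1.05,11,0,1]],
])

```text
time_s: 17.25
eef_pos: [0.6464, 0.0014, 0.1204]
eef_rot: [-0.0, 1.0, 0.001, 0.0]
wrist_force: [-0.8, -0.0, -1.5]
opening: 0.453
grasp_force: 61.0
```

Request:
servo_tool([
  [[0,0,2.5,0,1],[0,0,4,0,1],[0,0,4.5,0,1],[0,0,4.5,0,1],[0,0,4.5,0,1]],
])

```text
time_s: 17.75
eef_pos: [0.6486, -0.0005, 0.0784]
eef_rot: [0.0, 1.0, 0.0, 0.001]
wrist_force: [-1.4, -0.7, -0.4]
opening: 0.454
grasp_force: 61.0
```

```bash
sh g.sh .647 -.001 .058 0; python3 j.py blue .02
```

```text
17.75 open 0.454 gf 61.02638840675354 q6 1.39 F [-1.4 -0.7 -0.4]
now [ 6.486e-01 -5.000e-04  7.840e-02] yaw 0.06 | shift [-0.16  0.05  2.04] twist 0.06
[ 6.486e-01 -5.000e-04  7.840e-02] 0.454
scene [205. 253.] 300 z 0.023 0.0612 mean [0.6645 0.0076 0.0422]
scene [199. 224.] 303 z 0.0798 0.1255 mean [6.545e-01 1.000e-04 9.250e-02]
side [239. 172.] 144 z 0.0259 0.0605 mean [0.6401 0.0155 0.0443]
side [240. 148.] 79 z 0.086 0.1354 mean [0.6368 0.0044 0.1005]
```

Request:
servo_tool([
  [[-0.1,0,0.8,0,1],[-0.1,0,1.5,0,1],[-0.1,0,1.75,0,1],[-0.1,0,1.75,0,1],[-0.1,0,1.75,0,1]],
])

```text
time_s: 18.35
eef_pos: [0.6463, -0.0008, 0.0589]
eef_rot: [-0.0, 1.0, 0.0, -0.0]
wrist_force: [-0.0, -0.3, -1.1]
opening: 0.455
grasp_force: 61.0
```

Request:
servo_tool([
  [[0,0,0,0,0.3],[0,0,0,0,0],[0,0,0,0,-0.4],[0,0,0,0,-0.8],[0,0,0,0,-0.8]],
])

```text
time_s: 18.85
eef_pos: [0.6465, -0.0007, 0.0593]
eef_rot: [0.0, 1.0, 0.0, 0.0]
wrist_force: [0.1, -0.2, 0.1]
opening: 0.902
grasp_force: 0.0
```

Request:
servo_tool([
  [[0,0,0,0,-0.8],[0,0,-4,0,-0.8],[0,0,-8.5,0,-1],[0,0,-13,0,-1],[0,0,-17,0,-1]],
])

```text
time_s: 19.35
eef_pos: [0.6466, -0.0007, 0.2316]
eef_rot: [0.0, 1.0, 0.0, 0.001]
wrist_force: [0.4, -0.4, -0.2]
opening: 0.994
grasp_force: 0.0
```

```bash
python3 - <<'E'
from bench import ctrl
from h import *
for n in('scene','side'):
    c=ctrl.camera(n);P=cloud(c)
    for x,y in((.647,-.001),(.663,.1255),(.429,.311)):
        m=(np.hypot(P[...,0]-x,P[...,1]-y)<.035)&(P[...,2]>.066)&(P[...,2]<.085);t=P[m]
        if len(t):print(n,len(t),t[:,2].max(),np.median(t,0).round(4),cv2.minEnclosingCircle(t[:,:2].astype(np.float32)))
E
sh g.sh .5065 -.086 .23 -78.3; sh g.sh .50 -.20 .3 -20
```

```text
scene 276 0.07398872477721596 [ 6.494e-01 -4.000e-04  7.090e-02] ((0.6465627551078796, -0.0005161231965757906), 0.021737905219197273)
scene 306 0.07389717799020168 [0.6646 0.1252 0.0712] ((0.6621921062469482, 0.12363816052675247), 0.02135103940963745)
scene 205 0.07438769916566113 [0.431  0.3111 0.0711] ((0.42834997177124023, 0.3113401532173157), 0.02093259058892727)
side 143 0.07823775906338826 [0.6428 0.0024 0.0739] ((0.6447781920433044, 0.00011261628969805315), 0.021517401561141014)
side 181 0.07800495927207152 [0.6583 0.128  0.0738] ((0.6588374376296997, 0.12429250031709671), 0.021761946380138397)
side 283 0.07729489305911963 [0.4239 0.3135 0.074 ] ((0.4257669448852539, 0.31087595224380493), 0.021204670891165733)
19.45 open 0.998 gf 0.0 q6 1.39 F [-0.7 -0.4  0.6]
now [ 0.6502 -0.0013  0.2374] yaw 0.04 | shift [-14.38   8.46   0.57] twist 78.34
19.45 open 0.998 gf 0.0 q6 1.39 F [-0.7 -0.4  0.6]
now [ 0.6502 -0.0013  0.2374] yaw 0.04 | shift [-14.95  19.88  -6.41] twist 20.04
```

All three jars stand centred on their tray floors in both views. Next is a wrist look at the carrier and the lane.

Request:
servo_tool([
  [[-2.2,3.4,-1.4,0,-1],[-4.4,6.8,-2.8,0,-1],[-6.6,10.2,-4.2,0,-1],[-8.8,13.6,-5.6,0,-1],[-11,17,-7,0,-1]],
])

```text
time_s: 19.95
eef_pos: [0.5352, -0.1717, 0.2989]
eef_rot: [-0.0, 1.0, 0.0, -0.0]
wrist_force: [0.6, -0.9, -0.2]
opening: 1.003
grasp_force: 0.0
```

Request:
servo_tool([
  [[0,0,0,0,-1],[0,0,0,0,-1],[0,0,0,0,-1],[0,0,0,0,-1]],
])

```text
time_s: 20.35
eef_pos: [0.5367, -0.1696, 0.2981]
eef_rot: [-0.0, 1.0, 0.001, -0.001]
wrist_force: [0.8, -0.6, -0.4]
opening: 1.001
grasp_force: 0.0
```

```bash
python3 w.py w4 orange green
```

```text
orange [ 12. 321.] 735.0 z7 [0.318  0.2127 0.047  0.0609] z70 [0.3598 0.1569 0.0402 0.052 ]
orange [ 48. 294.] 260.5 z7 [0.321  0.2014 0.0836 0.146 ] z70 [0.3625 0.1473 0.0714 0.1248]
orange [209. 199.] 426.5 z7 [ 0.5003 -0.0813  0.0225  0.0439] z70 [ 0.5156 -0.0942  0.0192  0.0375]
green [141. 209.] 397.0 z7 [0.4858 0.0081 0.03   0.0303] z70 [ 0.5033 -0.0178  0.0257  0.0259]
green [ 26. 155.] 491.5 z7 [0.5573 0.1471 0.0271 0.037 ] z70 [0.5643 0.1009 0.0231 0.0316]
green [558. 123.] 291.5 z7 [ 0.4983 -0.5358  0.0048  0.3145] z70 [ 0.5139 -0.4825  0.0041  0.2687]
green [457.  28.] 5430.0 z7 [ 0.6993 -0.3812  0.0599  0.1485] z70 [ 0.6857 -0.3504  0.0512  0.1269]
```

View pics/w4.png

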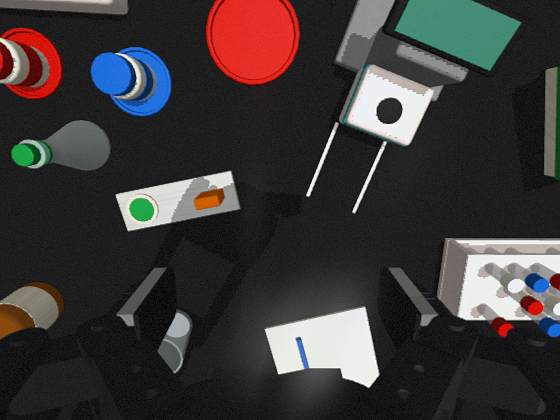

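Wrist view: the carrier is at (180,200), with dish (141,209) and tab (209,199). The lane lines are at (322,160) and (369,178), and the head top is about (388,105). I'll measure these on their planes.

```bash
python3 - <<'E'
from h import *
o,c=pickle.load(open('w4.pkl','rb'));R,p=pose(o);print(p)
h=cv2.cvtColor(c['pixels'],cv2.COLOR_RGB2HSV);P=cloud(c,o)
w=(h[...,1]<70)&(h[...,2]>75);v,u=np.indices(w.shape)
def comp(m,x0,x1,y0,y1):
    m=(m&(u>x0)&(u<x1)&(v>y0)&(v<y1)).astype(np.uint8)
    return max(cv2.findContours(m,0,cv2.CHAIN_APPROX_NONE)[0],key=cv2.contourArea)[:,0]
def rect(k,z,nm):
    r=cv2.minAreaRect(plane(c,k,z,o)[:,:2].astype(np.float32));print(nm,np.round(r[0],4),np.round(r[1],4),round(r[2],2));return r
m=(w|(h[...,1]>110)&(h[...,2]>90))
rect(comp(m,105,250,160,240),.008,'plate')
rect(comp(w,300,342,122,200),0,'line1');rect(comp(w,345,388,142,218),0,'line2')
hm=(np.abs(P[...,2]-.075)<.006)
rect(comp(hm,330,450,50,160),.075,'head top (depth)')
dk=comp((h[...,2]<70),372,406,95,127);print('hole',plane(c,dk,.075,o).mean(0))
k=comp(h[...,2]>0,0,1,0,1) if 0 else None
t=blobs(c,'orange',110,60,150);t=[k for k in t if abs(k.mean(0)[0]-209)<15][0]
mm=np.zeros(w.shape,np.uint8);cv2.drawContours(mm,[t[:,None]],-1,1,-1);q=P[mm>0];top=q[q[:,2]>.045]
print('tab top',len(top),np.median(top,0).round(4),cv2.minAreaRect(top[:,:2].astype(np.float32)))
g=[k for k in blobs(c,'green',110,60,150) if abs(k.mean(0)[0]-141)<5][0];print('dish',disc(c,g,.012,o))
E
```

```text
[ 0.53667785 -0.16955053  0.29813751]
plate [ 0.4974 -0.0407] [0.0527 0.1554] 11.78
line1 [ 0.5497 -0.2272] [0.0054 0.1006] 69.97
line2 [ 0.5263 -0.289 ] [0.0056 0.0991] 69.75
head top (depth) [ 0.6212 -0.2862] [0.0729 0.0739] 69.87
hole [ 0.61036011 -0.28470632  0.075     ]
tab top 295 [ 0.5071 -0.0869  0.0489] ((0.5467514991760254, -0.12742844223976135), (0.024795031175017357, 0.14293184876441956), 44.312408447265625)
dish [0.4872 0.0061 0.0297 0.03  ]
```

Request:
servo_tool([
  [[-0.6,-1.7,2,8,-1],[-1.2,-3.4,4,16,-1],[-1.8,-5,6,24,-1],[-2.4,-6.6,8,32,-1],[-3,-8.2,9.8,40,-1]],
])

```text
time_s: 20.9
eef_pos: [0.506, -0.0871, 0.1996]
eef_rot: [-0.0, 0.939, -0.344, -0.001]
wrist_force: [-0.1, 0.1, 0.4]
opening: 1.0
grasp_force: 0.0
```

Request:
servo_tool([
  [[0,0,0,8,-1],[0,0,0,16,-1],[0,0,0,24,-1],[0,0,0,32,-1],[0,0,0,38.2,-1]],
])

```text
time_s: 21.4
eef_pos: [0.5065, -0.0878, 0.2006]
eef_rot: [0.0, 0.775, -0.632, -0.0]
wrist_force: [-0.2, 1.0, -0.5]
opening: 0.998
grasp_force: 0.0
```

Request:
servo_tool([
  [[0,0,0,0,-1],[0,0,0,0,-1],[0,0,0,0,-1]],
])

```text
time_s: 21.7
eef_pos: [0.5065, -0.0884, 0.2009]
eef_rot: [0.0, 0.777, -0.629, -0.0]
wrist_force: [0.9, -0.6, -1.7]
opening: 0.999
grasp_force: 0.0
```

```bash
sh g.sh .5071 -.0872 .045 -78.2
```

```text
21.7 open 0.999 gf 0.0 q6 2.53 F [ 0.9 -0.6 -1.7]
now [ 0.5065 -0.0884  0.2009] yaw -78.01 | shift [-0.11 -0.09 15.59] twist 0.19
```

Request:
servo_tool([
  [[-0.1,-0.1,4,0.2,-1],[-0.1,-0.1,8,0.2,-1],[-0.1,-0.1,12,0.2,-1],[-0.1,-0.1,14.5,0.2,-1],[-0.1,-0.1,15.2,0.2,-1]],
])

```text
time_s: 22.2
eef_pos: [0.5048, -0.0866, 0.046]
eef_rot: [0.001, 0.776, -0.631, -0.003]
wrist_force: [-0.3, -0.1, 0.4]
opening: 1.003
grasp_force: 0.0
```

Request:
servo_tool([
  [[0,0,0,0,-1],[0,0,0,0,-1],[0,0,0,0,0.3],[0,0,0,0,0.6],[0,0,0,0,1]],
])

```text
time_s: 22.7
eef_pos: [0.5079, -0.0879, 0.0501]
eef_rot: [-0.0, 0.775, -0.632, 0.001]
wrist_force: [-0.2, -0.8, -0.4]
opening: 0.518
grasp_force: 0.0
```

Request:
servo_tool([
  [[0,0,0,0,1],[0,0,0,0,1],[0,0,0,0,1],[0,0,0,0,1]],
])

```text
time_s: 23.1
eef_pos: [0.5074, -0.0877, 0.0495]
eef_rot: [-0.0, 0.775, -0.632, 0.0]
wrist_force: [-1.5, 0.5, 5.0]
opening: 0.107
grasp_force: 58.7
```

```bash
sh g.sh .5071 -.0872 .045 -78.2
```

```text
23.1 open 0.107 gf 58.730149269104004 q6 2.54 F [-1.5  0.5  5. ]
now [ 0.5074 -0.0877  0.0495] yaw -78.36 | shift [-0.05  0.02  0.45] twist -0.16
```

Request:
servo_tool([
  [[0,0,-2,0,1],[0,0,-5,0,1],[0,0,-9,0,1],[0,0,-13,0,1],[0,0,-15.5,0,1]],
])

```text
time_s: 23.6
eef_pos: [0.5082, -0.088, 0.2071]
eef_rot: [-0.001, 0.775, -0.632, 0.002]
wrist_force: [-0.8, 0.7, 0.9]
opening: 0.003
grasp_force: 0.0
```

Request:
servo_tool([
  [[0,0,0,0,1],[0,0,0,0,1],[0,0,0,0,1]],
])

```text
time_s: 23.9
eef_pos: [0.5062, -0.0872, 0.2025]
eef_rot: [0.0, 0.775, -0.632, -0.001]
wrist_force: [0.7, 0.2, 0.2]
opening: 0.001
grasp_force: 0.0
```

```bash
sh g.sh .4272 -.2177 .205 159.9; python3 - <<'E'
from bench import ctrl
from h import *
for n in('scene','side'):
    c=ctrl.camera(n);P=cloud(c);m=np.abs(P[...,2]-.165)<.03
    k=max(blobs(c,'green',90,60,20),key=lambda k:-abs(np.median(P[k[:,1],k[:,0],2])-.165)-np.hypot(*(np.median(P[k[:,1],k[:,0],:2],0)-[.487,0])))
    print(n,k.mean(0),np.median(P[k[:,1],k[:,0]],0).round(4))
E
```

```text
23.9 open 0.001 gf 0.0 q6 2.54 F [0.7 0.2 0.2]
now [ 0.5062 -0.0872  0.2025] yaw -78.37 | shift [11.19 10.37 -0.25] twist 121.73
scene [250.375   195.71875] [0.5693 0.0652 0.1043]
side [256.         166.33333333] [0.5881 0.0108 0.0553]
```

The fingers came up empty, so I look at what happened to the carrier.

```bash
cat > cr.py <<'E'
from bench import ctrl
from h import *
o=ctrl.get_obs();c=ctrl.camera('wrist');pickle.dump((o,c),open('wc.pkl','wb'))
h=cv2.cvtColor(c['pixels'],cv2.COLOR_RGB2HSV);P=cloud(c,o)
s=[]
for n in('scene','side'):
    e=ctrl.camera(n);s.append(e['pixels'][130:250,150:290] if n=='scene' else e['pixels'][110:230,230:370])
    Q=cloud(e)
    for col in('orange','green'):
        for k in blobs(e,col,90,60,20):
            m=np.zeros(h.shape[:2],np.uint8);cv2.drawContours(m,[k[:,None]],-1,1,-1);q=Q[m>0];a=np.median(q,0)
            if .4<a[0]<.57 and -.3<a[1]<.06:print(n,col,len(q),a.round(4),'zmax',q[q[:,2]<.2][:,2].max().round(4))
a=np.hstack([cv2.resize(x,(420,360)) for x in s]);b=cv2.resize(c['pixels'],(300,225))
cv2.imwrite('pics/cr.png',np.vstack([a,np.hstack([b,np.zeros((225,540,3),np.uint8)])])[:,:800,::-1])
E
python3 cr.py
```

```text
side orange 155 [ 0.436  -0.1465  0.0173] zmax 0.0334
```

View pics/cr.png

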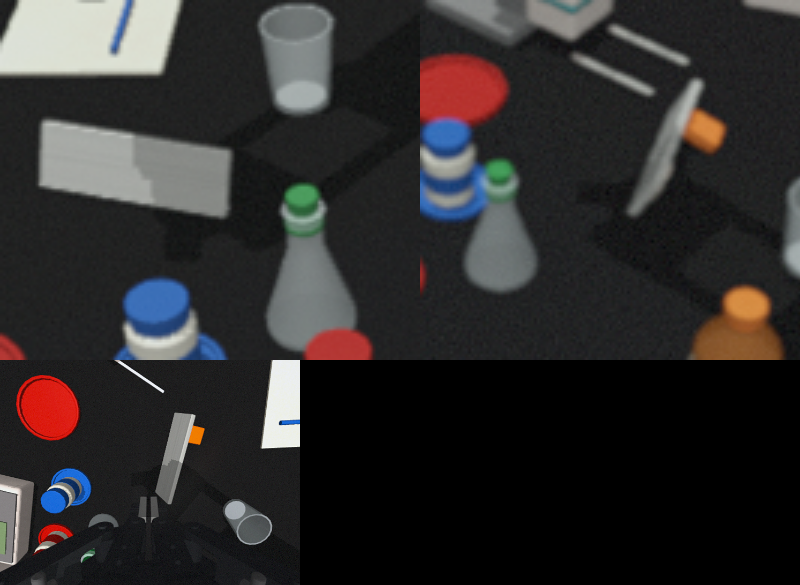

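The picture shows the carrier toppled: it rests on a long edge, leaning on its tab, which points to −x, with its underside facing the scene camera. I'll measure its pose and the true fingertip height.

```bash
python3 - <<'E'
from bench import ctrl
from h import *
print('tip',ctrl.tip_reach)
o,c=pickle.load(open('wc.pkl','rb'));T=pose(o)[1];print(T)
for n in('scene','side','wrist'):
    if n!='wrist':c=ctrl.camera(n)
    P=cloud(c,o if n=='wrist' else None);h=cv2.cvtColor(c['pixels'],cv2.COLOR_RGB2HSV)
    b=(P[...,0]>.40)&(P[...,0]<.54)&(P[...,1]>-.25)&(P[...,1]<.04)
    q=P[b&(P[...,2]>.008)&(P[...,2]<.06)&(h[...,1]<70)&(h[...,2]>60)]
    if len(q)<50: print(n,len(q));continue
    m=q.mean(0);u,s,vt=np.linalg.svd(q-m,full_matrices=False);print(n,len(q),'mean',m.round(4),'normal',vt[2].round(3),'long',vt[0].round(3),'rms',(s[2]/len(q)**.5).round(4),'min',q.min(0).round(4),'max',q.max(0).round(4))
    t=(q-m)@vt[0];print('  ends',(m+vt[0]*np.percentile(t,1)).round(4),(m+vt[0]*np.percentile(t,99)).round(4))
    top=q[q[:,2]>np.percentile(q[:,2],93)];print('  top edge',top.mean(0).round(4))
    a=P[b&(h[...,1]>120)&(h[...,0]>5)&(h[...,0]<20)&(P[...,2]<.08)];
    if len(a):print('  tab',len(a),a.min(0).round(4),a.max(0).round(4),a.mean(0).round(4))
    g=P[(np.hypot(P[...,0]-T[0],P[...,1]-T[1])<.03)&(P[...,2]>.1)];
    if len(g):print('  gripper lowest z',np.sort(g[:,2])[:6].round(4))
E
```

```text
tip 0.025
[ 0.50626973 -0.08724624  0.20235959]
scene 1232 mean [ 0.4667 -0.1004  0.0289] normal [ 0.902 -0.011  0.431] long [0.009 1.    0.005] rms 0.0019 min [ 0.4513 -0.1812  0.008 ] max [ 0.4807 -0.024   0.0507]
  ends [ 0.466  -0.1789  0.0285] [ 0.4674 -0.0253  0.0292]
  top edge [ 0.4579 -0.0975  0.0476]
  gripper lowest z [0.2004 0.2005 0.2012 0.2012 0.2014 0.2018]
side 269 mean [ 0.4609 -0.0874  0.0375] normal [-0.878 -0.007 -0.479] long [ 0.017  0.999 -0.045] rms 0.0027 min [ 0.4489 -0.1816  0.008 ] max [ 0.4772 -0.024   0.0548]
  ends [ 0.4593 -0.1786  0.0416] [ 0.462  -0.0244  0.0346]
  top edge [ 0.4547 -0.0946  0.0527]
  tab 157 [ 0.4178 -0.2    -0.0015] [ 0.4598 -0.0075  0.0329] [ 0.4354 -0.1493  0.0145]
  gripper lowest z [0.2052 0.2059 0.206  0.2074 0.2093 0.2097]
wrist 269 mean [ 0.4609 -0.0874  0.0375] normal [-0.878 -0.007 -0.479] long [ 0.017  0.999 -0.045] rms 0.0027 min [ 0.4489 -0.1816  0.008 ] max [ 0.4772 -0.024   0.0548]
  ends [ 0.4593 -0.1786  0.0416] [ 0.462  -0.0244  0.0346]
  top edge [ 0.4547 -0.0946  0.0527]
  tab 157 [ 0.4178 -0.2    -0.0015] [ 0.4598 -0.0075  0.0329] [ 0.4354 -0.1493  0.0145]
  gripper lowest z [0.2052 0.2059 0.206  0.2074 0.2093 0.2097]
```

```bash
python3 - <<'E'
from bench import ctrl
from h import *
o=ctrl.get_obs();T=pose(o)[1]
L=[]
for n in('scene','side'):
    c=ctrl.camera(n);R=np.array(c['R']);t=np.array(c['t'])
    im=cv2.resize(c['pixels'],None,fx=4,fy=4,interpolation=cv2.INTER_CUBIC).copy()
    im=cv2.convertScaleAbs(im,alpha=1.8,beta=25)
    for dz,col in((0,(255,0,0)),(-.025,(0,255,0)),(.025,(0,0,255))):
        X=R@(T+[0,0,dz])+t;u=np.array([c['fx']*X[0]/X[2]+c['cx'],c['fy']*X[1]/X[2]+c['cy']])
        cv2.circle(im,tuple(int(a*4) for a in u),4,col,2)
        if dz==0:u0=u
    x,y=(u0*4).astype(int);L.append(im[y-200:y+160,x-190:x+190])
cv2.imwrite('pics/tip.png',np.hstack(L)[:,:,::-1])
E
```

```text
(no output)
```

View pics/tip.png

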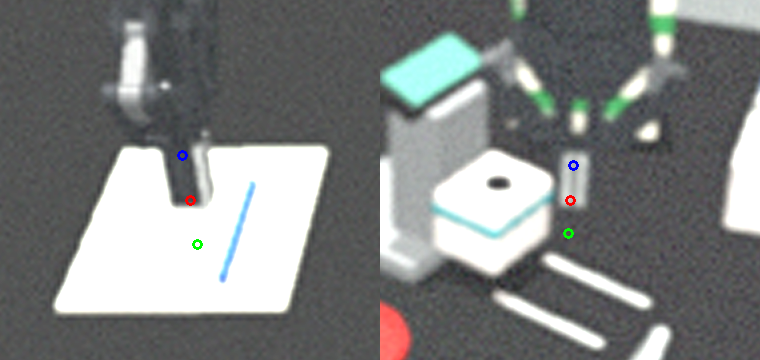

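The real fingertips lie only about 4 mm below the reported TCP (red mark), not 25 mm. That explains why the grip took only the tab's top 2–3 mm. To recover:
1. Grip the tilted plate low by its upper edge, which brings it upright.
2. Turn it and carry it in front of the reader.
3. Tip it flat there and regrasp the tab deep.

Request:
servo_tool([
  [[0.3,0.9,0,4,-1],[0.6,1.8,2,8,-1],[1.1,3.5,5,11.6,-1],[1.1,3.5,8,11.6,-1],[1.1,3.5,10,11.6,-1]],
])

```text
time_s: 24.85
eef_pos: [0.474, -0.1053, 0.1023]
eef_rot: [-0.0, -0.707, 0.707, 0.001]
wrist_force: [0.6, -0.2, 0.4]
opening: 0.843
grasp_force: 0.0
```

Request:
servo_tool([
  [[0,0,0,0,-1],[0,0,0,0,-1],[0,0,0,0,-1]],
])

```text
time_s: 25.15
eef_pos: [0.4763, -0.1059, 0.1056]
eef_rot: [-0.0, 0.707, -0.707, 0.001]
wrist_force: [0.3, -0.8, -0.4]
opening: 1.001
grasp_force: 0.0
```

```bash
sh g.sh .474 -.105 .024 -90
```

```text
25.15 open 1.001 gf 0.0 q6 2.68 F [ 0.3 -0.8 -0.4]
now [ 0.4763 -0.1059  0.1056] yaw -89.95 | shift [-0.1   0.25  8.16] twist 0.05
```

Request:
servo_tool([
  [[0,0.1,2.5,0,-1],[0,0.1,5,0,-1],[0,0.1,7,0,-1],[0,0.1,7.9,0,-1],[0,0.1,7.9,0,-1]],
])

```text
time_s: 25.65
eef_pos: [0.4741, -0.1053, 0.025]
eef_rot: [0.0, 0.707, -0.707, -0.0]
wrist_force: [-0.8, -0.2, 0.4]
opening: 0.999
grasp_force: 0.0
```

Request:
servo_tool([
  [[0,0,0,0,-0.7],[0,0,0,0,-0.4],[0,0,0,0,-0.1],[0,0,0,0,0.2],[0,0,0,0,0.4]],
])

```text
time_s: 26.15
eef_pos: [0.4743, -0.1055, 0.0254]
eef_rot: [-0.0, 0.707, -0.707, 0.0]
wrist_force: [-0.6, 1.1, 0.2]
opening: 0.301
grasp_force: 0.1
```

Request:
servo_tool([
  [[0,0,0,0,0.6],[0,0,0,0,0.8],[0,0,0,0,1],[0,0,0,0,1],[0,0,0,0,1]],
])

```text
time_s: 26.65
eef_pos: [0.4743, -0.1055, 0.0252]
eef_rot: [-0.0, 0.707, -0.707, 0.0]
wrist_force: [-0.7, 0.2, 3.1]
opening: 0.084
grasp_force: 59.1
```

```bash
sh g.sh .474 -.105 .024 -90; python3 - <<'E'
from bench import ctrl
from h import *
c=ctrl.camera('scene');e=ctrl.camera('side')
a=c['pixels'][110:240,130:290];b=e['pixels'][90:220,220:380]
cv2.imwrite('pics/g2.png',cv2.resize(np.hstack([a,b]),None,fx=2.5,fy=2.5,interpolation=cv2.INTER_CUBIC)[:,:,::-1])
E
```

```text
26.65 open 0.084 gf 59.14602756500244 q6 2.68 F [-0.7  0.2  3.1]
now [ 0.4743 -0.1055  0.0252] yaw -89.97 | shift [-0.05  0.03  0.12] twist 0.03
```

View pics/g2.png

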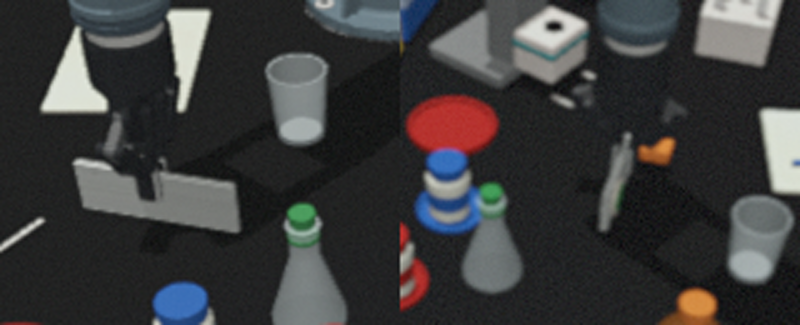

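Picture: the plate is held upright on its long edge between the fingers, tab still to −x. I lift slowly, translate, then turn.

Request:
servo_tool([
  [[0,0,-0.5,0,1],[0,0,-1.5,0,1],[0,0,-3,0,1],[0,0,-5,0,1],[0,0,-7,0,1]],
])

```text
time_s: 27.25
eef_pos: [0.4737, -0.1052, 0.096]
eef_rot: [0.0, 0.707, -0.707, -0.0]
wrist_force: [0.5, 0.1, -1.4]
opening: 0.081
grasp_force: 58.5
```

Request:
servo_tool([
  [[1,-0.1,-1,0,1],[3,-0.2,-2,0,1],[5.5,-0.4,-2,0,1],[8,-0.6,-2,0,1],[10,-0.7,-2,0,1]],
])

```text
time_s: 27.75
eef_pos: [0.4811, -0.2074, 0.1153]
eef_rot: [0.0, 0.707, -0.707, 0.0]
wrist_force: [-0.1, -0.1, -2.5]
opening: 0.081
grasp_force: 58.6
```

```bash
sh g.sh .4814 -.2077 .12 160
```

```text
27.75 open 0.081 gf 58.64098906517029 q6 2.51 F [-0.1 -0.1 -2.5]
now [ 0.4811 -0.2074  0.1153] yaw -89.99 | shift [ 0.03 -0.03 -0.47] twist 110.01
```

Request:
servo_tool([
  [[0,0,0,-5,1],[0,0,0,-13,1],[0,0,0,-21,1],[0,0,0,-29,1],[0,0,0,-37,1]],
])

```text
time_s: 28.25
eef_pos: [0.4808, -0.206, 0.1149]
eef_rot: [0.0, 0.896, -0.444, -0.0]
wrist_force: [0.7, 0.2, -2.0]
opening: 0.077
grasp_force: 58.6
```

Request:
servo_tool([
  [[0,0,0,-8.4,1],[0,0,0,-16.8,1],[0,0,0,-25.2,1],[0,0,0,-33.6,1],[0,0,0,-42,1]],
])

```text
time_s: 28.75
eef_pos: [0.4808, -0.206, 0.1149]
eef_rot: [-0.0, 0.996, -0.093, -0.0]
wrist_force: [1.0, -0.3, -1.9]
opening: 0.081
grasp_force: 58.6
```

Request:
servo_tool([
  [[0,0,0,-8.4,1],[0,0,0,-16.8,1],[0,0,0,-25.2,1],[0,0,0,-33.6,1],[0,0,0,-42,1]],
])

```text
time_s: 29.25
eef_pos: [0.4808, -0.206, 0.1149]
eef_rot: [-0.0, 0.963, 0.27, -0.0]
wrist_force: [0.1, 0.7, -1.8]
opening: 0.08
grasp_force: 58.6
```

Request:
servo_tool([
  [[0,0,0,-8.4,1],[0,0,0,-16.8,1],[0,0,0,-25.2,1],[0,0,0,-33.6,1],[0,0,0,-42,1]],
])

```text
time_s: 29.75
eef_pos: [0.4808, -0.206, 0.1149]
eef_rot: [-0.0, 0.802, 0.597, -0.0]
wrist_force: [-0.1, -0.3, -3.2]
opening: 0.082
grasp_force: 58.6
```

Request:
servo_tool([
  [[0,0,0,-8.4,1],[0,0,0,-16.8,1],[0,0,0,-25.2,1],[0,0,0,-33.6,1],[0,0,0,-42,1]],
])

```text
time_s: 30.25
eef_pos: [0.4808, -0.206, 0.1149]
eef_rot: [-0.0, 0.535, 0.845, -0.0]
wrist_force: [0.0, -0.4, -2.9]
opening: 0.081
grasp_force: 58.6
```

Request:
servo_tool([
  [[0,0,0,-8.4,1],[0,0,0,-16.8,1],[0,0,0,-25.2,1],[0,0,0,-33.6,1],[0,0,0,-40,1]],
])

```text
time_s: 30.75
eef_pos: [0.4808, -0.206, 0.1149]
eef_rot: [-0.0, 0.214, 0.977, 0.0]
wrist_force: [0.2, -0.0, -3.1]
opening: 0.083
grasp_force: 58.6
```

Request:
servo_tool([
  [[0,0,0,-4,1],[0,0,0,-5,1],[0,0,0,-5,1],[0,0,0,-5,1]],
])

```text
time_s: 31.15
eef_pos: [0.4811, -0.2056, 0.115]
eef_rot: [-0.0, 0.174, 0.985, 0.0]
wrist_force: [0.7, 0.7, -2.2]
opening: 0.085
grasp_force: 58.6
```

```bash
sh g.sh .4814 -.2077 .03 160;  python3 - <<'E'
from bench import ctrl
from h import *
L=[]
for n,(y,x) in(('scene',(110,60)),('side',(60,230))):
    c=ctrl.camera(n);P=cloud(c);h=cv2.cvtColor(c['pixels'],cv2.COLOR_RGB2HSV);L.append(c['pixels'][y:y+150,x:x+160])
    q=P[(np.hypot(P[...,0]-.4814,P[...,1]+.2077)<.1)&(P[...,2]>.06)&(P[...,2]<.16)&(h[...,1]<70)&(h[...,2]>70)]
    if len(q)>30:
        m=q.mean(0);s=np.linalg.svd(q-m,full_matrices=False);print(n,len(q),m.round(4),'n',s[2][2].round(3),'long',s[2][0].round(3),'z',np.percentile(q[:,2],[1,99]).round(4))
cv2.imwrite('pics/g3.png',cv2.resize(np.hstack(L),None,fx=2.5,fy=2.5,interpolation=cv2.INTER_CUBIC)[:,:,::-1])
E
```

```text
31.15 open 0.085 gf 58.62783193588257 q6 -1.85 F [ 0.7  0.7 -2.2]
now [ 0.4811 -0.2056  0.115 ] yaw 159.94 | shift [-0.1  -0.18  8.5 ] twist -0.06
scene 1022 [ 0.4971 -0.2068  0.1185] n [-0.35  -0.936 -0.039] long [ 0.937 -0.349 -0.028] z [0.0883 0.1471]
side 591 [ 0.48   -0.2018  0.1229] n [ 0.328  0.945 -0.001] long [-0.945  0.328  0.018] z [0.0918 0.148 ]
```

View pics/g3.png

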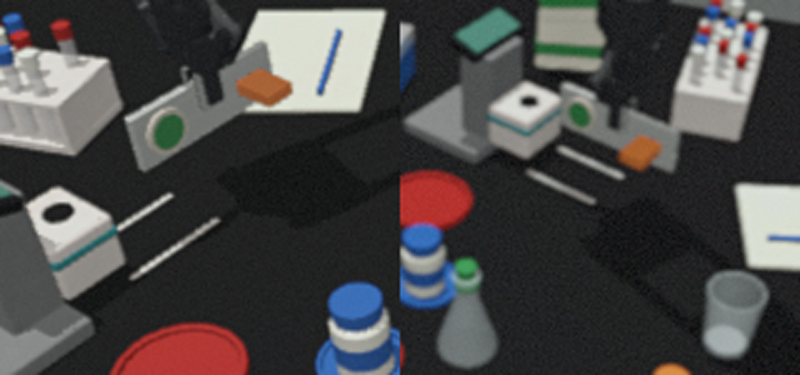

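Picture: the plate hangs vertical with the dish toward the reader head, tab on the +y side and aligned with the lane. I lower it to the bench.

Request:
servo_tool([
  [[-0.1,0,2,0,1],[-0.1,0,4.5,0,1],[-0.1,0,7,0,1],[-0.1,0,8,0,1],[-0.1,0,8.4,0,1]],
])

```text
time_s: 31.75
eef_pos: [0.4814, -0.2053, 0.03]
eef_rot: [-0.001, 0.174, 0.985, 0.001]
wrist_force: [-0.1, -0.3, -2.6]
opening: 0.077
grasp_force: 58.5
```

Request:
servo_tool([
  [[0,0,0.2,0,1],[0,0,0.4,0,1],[0,0,0.6,0,1],[0,0,0.6,0,1]],
])

```text
time_s: 32.15
eef_pos: [0.4824, -0.206, 0.0255]
eef_rot: [0.0, 0.173, 0.985, -0.0]
wrist_force: [-0.5, -0.3, -2.3]
opening: 0.08
grasp_force: 58.5
```

Request:
servo_tool([
  [[0,0,0.1,0,1],[0,0,0.2,0,1],[0,0,0.2,0,1],[0,0,0.2,0,1]],
])

```text
time_s: 32.55
eef_pos: [0.4825, -0.206, 0.0252]
eef_rot: [0.0, 0.173, 0.985, -0.0]
wrist_force: [-6.2, 3.5, 16.0]
opening: 0.084
grasp_force: 61.5
```

Request:
servo_tool([
  [[0,0,0.1,0,1],[0,0,0.2,0,1],[0,0,0.2,0,1],[0,0,0.2,0,1]],
])

```text
time_s: 32.95
eef_pos: [0.4825, -0.2061, 0.0252]
eef_rot: [-0.0, 0.173, 0.985, -0.0]
wrist_force: [-14.8, 8.3, 36.6]
opening: 0.084
grasp_force: 64.7
```

Request:
servo_tool([
  [[0,0,-0.3,0,1],[0,0,-0.4,0,1],[0,0,-0.4,0,0.5],[0,0,-0.4,0,0.3],[0,0,-0.4,0,0.3]],
])

```text
time_s: 33.45
eef_pos: [0.4822, -0.2058, 0.0249]
eef_rot: [-0.0, 0.173, 0.985, 0.0]
wrist_force: [0.9, 0.5, -0.5]
opening: 0.35
grasp_force: 0.2
```

Request:
servo_tool([
  [[0,-0.7,0,0,0.3],[0,-1.4,0,0,0.3],[0,-2.1,0,0,0.3],[0,-2.8,0,0,0.3],[0,-3.2,0,0,0.3]],
])

```text
time_s: 33.95
eef_pos: [0.4708, -0.237, 0.0251]
eef_rot: [0.0, 0.174, 0.985, -0.0]
wrist_force: [-0.4, -0.0, -1.3]
opening: 0.349
grasp_force: 0.3
```

```bash
cat > pl.py <<'E'
from bench import ctrl
from h import *
o=ctrl.get_obs();print(pose(o)[1].round(4),round(o['opening'],3),np.round(o['wrist_force'],1))
L=[]
for n,(y,x) in(('scene',(110,60)),('side',(60,230))):
    c=ctrl.camera(n);P=cloud(c);h=cv2.cvtColor(c['pixels'],cv2.COLOR_RGB2HSV);L.append(c['pixels'][y:y+150,x:x+160])
    q=P[(np.hypot(P[...,0]-.4714,P[...,1]+.2377)<.085)&(P[...,2]>.005)&(P[...,2]<.065)&(h[...,1]<70)&(h[...,2]>70)]
    if len(q)>30:
        m=q.mean(0);s=np.linalg.svd(q-m,full_matrices=False);print(n,len(q),m.round(4),'n',s[2][2].round(3),'long',s[2][0].round(3),'z',np.percentile(q[:,2],[1,99]).round(4))
cv2.imwrite('pics/pl.png',cv2.resize(np.hstack(L),None,fx=2.5,fy=2.5,interpolation=cv2.INTER_CUBIC)[:,:,::-1])
E
python3 pl.py
```

```text
[ 0.4708 -0.237   0.0251] 0.349 [-0.4 -0.  -1.3]
scene 956 [ 0.4897 -0.2296  0.0195] n [0.206 0.554 0.807] long [ 0.915 -0.401  0.042] z [0.0053 0.0565]
side 614 [ 0.4738 -0.2229  0.0216] n [0.194 0.563 0.804] long [-0.946  0.326 -0.   ] z [0.0057 0.0606]
```

Carrier z is now 37° from vertical and leaning on the far finger, so I raise the fingers to let it lie down.

Request:
servo_tool([
  [[0,0,-0.8,0,0.3],[0,0,-1.6,0,0.3],[0,0,-2.6,0,0.3],[0,0,-5,0,0.3],[0,0,-9,0,0.3]],
])

```text
time_s: 34.55
eef_pos: [0.4698, -0.2344, 0.1146]
eef_rot: [-0.002, 0.173, 0.985, 0.001]
wrist_force: [0.3, -0.9, -0.5]
opening: 0.349
grasp_force: 0.0
```

Request:
servo_tool([
  [[0,0,-5,0,-1],[0,0,-10,0,-1],[0,0,-10,0,-1],[0,0,-10,0,-1],[0,0,-10,0,-1]],
])

```text
time_s: 35.05
eef_pos: [0.4706, -0.2351, 0.2144]
eef_rot: [-0.001, 0.173, 0.985, 0.0]
wrist_force: [-0.5, 0.3, -0.2]
opening: 1.0
grasp_force: 0.0
```

```bash
python3 pl.py; python3 w.py w5 orange green
```

```text
[ 0.4706 -0.2351  0.2144] 1.0 [-0.5  0.3 -0.2]
scene 513 [ 0.4866 -0.2333  0.0069] n [ 0.013 -0.004 -1.   ] long [ 0.928 -0.373  0.014] z [0.005  0.0116]
side 467 [ 0.4738 -0.229   0.0098] n [0.005 0.037 0.999] long [-0.939  0.344 -0.008] z [0.0051 0.0165]
orange [279. 146.] 484.0 z7 [ 0.4321 -0.2196  0.0159  0.0421] z70 [ 0.4271 -0.2182  0.013   0.0345]
green [ 59. 331.] 182.5 z7 [ 0.5452 -0.5345  0.0161  0.0272] z70 [ 0.5198 -0.4762  0.0132  0.0223]
green [279. 234.] 589.0 z7 [ 0.5204 -0.2518  0.0304  0.0305] z70 [ 0.4994 -0.2446  0.0249  0.025 ]
```

View pics/w5.png

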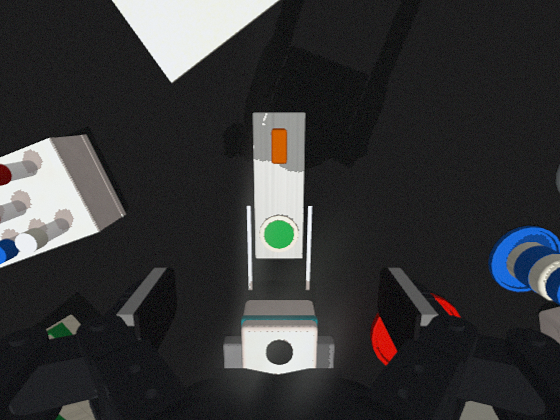

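Picture: the carrier lies flat and upright in the lane, dish (279,234) toward the head, tab at (279,146), and the lines flank it evenly. I measure it precisely, together with the head hole.

```bash
python3 - <<'E'
from h import *
o,c=pickle.load(open('w5.pkl','rb'));R,p=pose(o);h=cv2.cvtColor(c['pixels'],cv2.COLOR_RGB2HSV)
v,u=np.indices(h.shape[:2]);w=(h[...,1]<70)&(h[...,2]>75)
def comp(m,x0,x1,y0,y1):
    m=(m&(u>x0)&(u<x1)&(v>y0)&(v<y1)).astype(np.uint8)
    return max(cv2.findContours(m,0,cv2.CHAIN_APPROX_NONE)[0],key=cv2.contourArea)[:,0]
def rect(k,z,nm):
    r=cv2.minAreaRect(plane(c,k,z,o)[:,:2].astype(np.float32));print(nm,np.round(r[0],4),np.round(r[1],4),round(r[2],2));return r
m=w|(h[...,1]>110)&(h[...,2]>90)
rect(comp(m,252-4,305,105,265),.008,'plate')
l1=rect(comp(w,242,253,200,292),0,'l1');l2=rect(comp(w,306,314,200,292),0,'l2')
g=[k for k in blobs(c,'green',110,60,150) if abs(k.mean(0)[0]-279)<5][0];D=disc(c,g,.012,o);print('dish',D)
t=[k for k in blobs(c,'orange',110,60,150)][0];T=disc(c,t,.05,o);print('tab top~',T)
dk=comp(h[...,2]<70,262,296,338,366);H=plane(c,dk,.075,o).mean(0);print('hole',H)
d=np.array([np.cos(np.radians(-20.1)),np.sin(np.radians(-20.1))]);n=np.array([-d[1],d[0]])
rd=np.array([.6104,-.2845])
for nm,q in(('dish',D),('hole',H),('l1',l1[0]),('l2',l2[0]),('tab',T)):
    e=np.array(q[:2])-rd;print(nm,'along',(e@d).round(4),'lat',(e@n).round(4))
E
```

```text
plate [ 0.4737 -0.2349] [0.0527 0.1539] 70.05
l1 [ 0.528  -0.2893] [0.0057 0.1015] 69.86
l2 [ 0.5505 -0.2272] [0.0054 0.0991] 69.99
dish [ 0.5187 -0.2512  0.03    0.0301]
tab top~ [ 0.4287 -0.2187  0.0139  0.0369]
hole [ 0.60971472 -0.28475925  0.075     ]
dish along -0.0976 lat -0.0002
hole along -0.0006 lat -0.0005
l1 along -0.0757 lat -0.0329
l2 along -0.0759 lat 0.0332
tab along -0.1932 lat -0.0007
```

```bash
sh g.sh .4295 -.2186 .12 159.9
```

```text
35.2 open 1.0 gf 0.0 q6 -1.91 F [-0.8  0.2  0.3]
now [ 0.4704 -0.2351  0.2134] yaw 160.04 | shift [4.38 0.15 9.36] twist 0.14
```

Request:
servo_tool([
  [[1.5,0.05,3,0.1,-1],[3,0.1,6,0.1,-1],[4.4,0.15,9.4,0.1,-1],[4.4,0.15,9.4,0.1,-1],[4.4,0.15,9.4,0.1,-1]],
])

```text
time_s: 35.7
eef_pos: [0.4302, -0.2193, 0.1209]
eef_rot: [-0.001, 0.174, 0.985, 0.0]
wrist_force: [0.1, 0.0, 0.1]
opening: 0.997
grasp_force: 0.0
```

Request:
servo_tool([
  [[0,0,0,0,-1],[0,0,0,0,-1]],
])

```text
time_s: 35.9
eef_pos: [0.432, -0.2206, 0.1229]
eef_rot: [0.002, 0.174, 0.985, -0.001]
wrist_force: [0.6, -0.2, 1.1]
opening: 1.003
grasp_force: 0.0
```

```bash
sh g.sh .4295 -.2186 .019 159.9
```

```text
35.9 open 1.003 gf 0.0 q6 -1.94 F [ 0.6 -0.2  1.1]
now [ 0.432  -0.2206  0.1229] yaw 159.94 | shift [ 0.34  0.12 10.39] twist 0.04
```

Request:
servo_tool([
  [[0.05,0.05,3,0,-1],[0.05,0.05,6,0,-1],[0.05,0.05,8.5,0,-1],[0.05,0.05,9.6,0,-1],[0.05,0.05,10.1,0,-1]],
])

```text
time_s: 36.4
eef_pos: [0.4304, -0.2189, 0.0199]
eef_rot: [-0.0, 0.174, 0.985, 0.0]
wrist_force: [0.0, 0.6, 0.4]
opening: 0.997
grasp_force: 0.0
```

Request:
servo_tool([
  [[0,0,0,0,-1],[0,0,0,0,-1],[0,0,0,0,-1],[0,0,0,0,-0.6],[0,0,0,0,-0.2]],
])

```text
time_s: 36.9
eef_pos: [0.4304, -0.2191, 0.0206]
eef_rot: [0.0, 0.174, 0.985, -0.0]
wrist_force: [0.3, -0.4, -0.4]
opening: 0.692
grasp_force: 0.0
```

Request:
servo_tool([
  [[0,0,0,0,0.2],[0,0,0,0,0.5],[0,0,0,0,0.7],[0,0,0,0,1],[0,0,0,0,1]],
])

```text
time_s: 37.4
eef_pos: [0.4302, -0.2188, 0.0202]
eef_rot: [0.0, 0.174, 0.985, 0.0]
wrist_force: [-1.2, 1.5, 2.1]
opening: 0.155
grasp_force: 58.9
```

```bash
sh g.sh .5211 -.252 .019 159.9
```

```text
37.4 open 0.155 gf 58.88971388339996 q6 -1.94 F [-1.2  1.5  2.1]
now [ 0.4302 -0.2188  0.0202] yaw 159.94 | shift [-9.68 -0.    0.12] twist 0.04
```

Request:
servo_tool([
  [[-1,0,0,0,1],[-2.5,0,0,0,1],[-4.2,0,0,0,1],[-6,0,0,0,1],[-7.5,0,0,0,1]],
])

```text
time_s: 37.9
eef_pos: [0.5009, -0.2447, 0.0202]
eef_rot: [-0.0, 0.174, 0.985, 0.0]
wrist_force: [-4.8, 1.6, 7.8]
opening: 0.152
grasp_force: 59.6
```

Request:
servo_tool([
  [[-0.5,0,0,0,1],[-1,0,0,0,1],[-1.3,0,0,0,1],[-1.6,0,0,0,1],[-1.6,0,0,0,1]],
])

```text
time_s: 38.4
eef_pos: [0.5154, -0.25, 0.0202]
eef_rot: [-0.0, 0.174, 0.985, -0.0]
wrist_force: [-1.1, 0.3, 4.5]
opening: 0.153
grasp_force: 59.4
```

```bash
sh g.sh .5211 -.252 .019 159.9; python3 - <<'E'
from bench import ctrl
from h import *
o=ctrl.get_obs();L=[]
for n,(y,x) in(('scene',(110,30)),('side',(60,220))):
    c=ctrl.camera(n);L.append(c['pixels'][y:y+150,x:x+160])
cv2.imwrite('pics/in.png',cv2.resize(np.hstack(L),None,fx=2.5,fy=2.5,interpolation=cv2.INTER_CUBIC)[:,:,::-1])
E
```

```text
38.4 open 0.153 gf 59.44524943828583 q6 -1.88 F [-1.1  0.3  4.5]
now [ 0.5154 -0.25    0.0202] yaw 159.94 | shift [-0.61  0.01  0.12] twist 0.04
```

View pics/in.png

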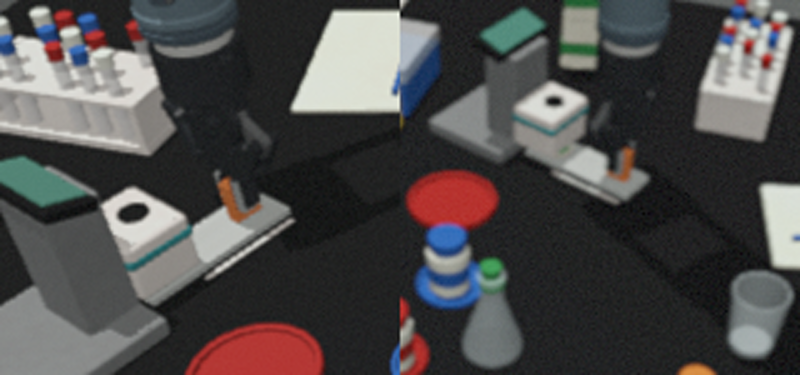

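Picture: the carrier runs straight under the head, held by its tab. About 6 mm to go, so I creep on until the force shows the post.

Request:
servo_tool([
  [[-0.2,0,0,0,1],[-0.4,0,0,0,1],[-0.5,0,0,0,1],[-0.5,0,0,0,1]],
])

```text
time_s: 38.9
eef_pos: [0.5198, -0.2516, 0.0203]
eef_rot: [-0.0, 0.174, 0.985, 0.0]
wrist_force: [-3.8, 2.6, 5.6]
opening: 0.154
grasp_force: 59.6
```

Request:
servo_tool([
  [[-0.1,0,0,0,1],[-0.2,0,0,0,1],[-0.3,0,0,0,1],[-0.3,0,0,0,1]],
])

```text
time_s: 39.3
eef_pos: [0.5225, -0.2525, 0.0203]
eef_rot: [-0.0, 0.174, 0.985, 0.0]
wrist_force: [-3.5, 1.5, 6.9]
opening: 0.156
grasp_force: 59.6
```

Request:
servo_tool([
  [[-0.1,0,0,0,1],[-0.2,0,0,0,1],[-0.2,0,0,0,1]],
])

```text
time_s: 39.6
eef_pos: [0.5244, -0.2533, 0.0202]
eef_rot: [-0.001, 0.174, 0.985, 0.0]
wrist_force: [-5.1, 1.3, 6.4]
opening: 0.152
grasp_force: 59.6
```

Request:
servo_tool([
  [[-0.1,0,0,0,1],[-0.2,0,0,0,1],[-0.2,0,0,0,1]],
])

```text
time_s: 39.9
eef_pos: [0.5262, -0.2539, 0.0202]
eef_rot: [-0.001, 0.174, 0.985, 0.0]
wrist_force: [-3.8, 1.2, 6.3]
opening: 0.152
grasp_force: 59.7
```

Request:
servo_tool([
  [[-0.1,0,0,0,1],[-0.2,0,0,0,1],[-0.2,0,0,0,1]],
])

```text
time_s: 40.2
eef_pos: [0.5262, -0.2539, 0.0202]
eef_rot: [-0.003, 0.174, 0.985, 0.001]
wrist_force: [-12.6, 4.1, 14.5]
opening: 0.153
grasp_force: 61.0
```

Request:
servo_tool([
  [[-0.1,0,0,0,1],[-0.2,0,0,0,1],[-0.2,0,0,0,1]],
])

```text
time_s: 40.5
eef_pos: [0.5262, -0.2538, 0.0202]
eef_rot: [-0.005, 0.174, 0.985, 0.001]
wrist_force: [-20.8, 6.4, 22.5]
opening: 0.154
grasp_force: 62.2
```

```bash
python3 - <<'E'
from h import *
# head front/back on top face, from two wrist pictures: white top outline rays on z=.075, in reader axes
d=np.array([np.cos(np.radians(-20.1)),np.sin(np.radians(-20.1))]);n=np.array([-d[1],d[0]]);rd=np.array([.6104,-.2845])
o,c=pickle.load(open('w4.pkl','rb'))
# sample brightness profile along reader axis on plane z=.075 by projecting points
C,A=cam(c,o);s=np.arange(-.06,.06,.002)
for lat in(-.02,.02):
    X=np.c_[rd+s[:,None]*d+lat*n,np.full(len(s),.075)];Y=(X-C)@A
    u=(Y[:,0]/Y[:,2]*c['fx']+c['cx']).round().astype(int);v=(Y[:,1]/Y[:,2]*c['fy']+c['cy']).round().astype(int)
    print(lat,[(int(a*1000),int(c['pixels'][j,i].mean())) for a,i,j in zip(s,u,v)])
E
```

```text
-0.02 [(-60, 31), (-57, 33), (-55, 32), (-53, 35), (-51, 39), (-49, 33), (-47, 28), (-45, 29), (-43, 35), (-41, 35), (-39, 39), (-37, 40), (-35, 35), (-33, 32), (-31, 34), (-29, 31), (-27, 33), (-25, 97), (-23, 204), (-21, 232), (-19, 239), (-17, 238), (-15, 237), (-13, 239), (-11, 238), (-9, 238), (-7, 240), (-5, 239), (-3, 239), (-1, 239), (0, 239), (2, 238), (4, 238), (6, 238), (8, 238), (10, 237), (12, 238), (14, 239), (16, 238), (18, 237), (20, 237), (22, 238), (24, 234), (26, 171), (28, 176), (30, 173), (32, 171), (34, 166), (36, 51), (38, 56), (40, 53), (42, 56), (44, 57), (46, 57), (48, 56), (50, 84), (52, 124), (54, 141), (56, 143), (58, 143)]
0.02 [(-60, 24), (-57, 31), (-55, 33), (-53, 31), (-51, 36), (-49, 26), (-47, 25), (-45, 32), (-43, 29), (-41, 27), (-39, 30), (-37, 25), (-35, 23), (-33, 18), (-31, 22), (-29, 20), (-27, 60), (-25, 126), (-23, 213), (-21, 238), (-19, 240), (-17, 241), (-15, 239), (-13, 240), (-11, 240), (-9, 241), (-7, 242), (-5, 240), (-3, 241), (-1, 240), (0, 239), (2, 241), (4, 241), (6, 240), (8, 241), (10, 238), (12, 240), (14, 240), (16, 239), (18, 240), (20, 240), (22, 240), (24, 241), (26, 211), (28, 178), (30, 184), (32, 178), (34, 159), (36, 53), (38, 54), (40, 57), (42, 51), (44, 52), (46, 54), (48, 52), (50, 58), (52, 58), (54, 59), (56, 54), (58, 61)]
```

The force rises (21 N) with no further motion, so the post is met. The head's front edge, 5 mm beyond my estimate, agrees. I ease off, release and lift clear.

Request:
servo_tool([
  [[0.2,0,0,0,1],[0.3,0,0,0,1],[0.35,0,0,0,0.6],[0.35,0,0,0,0.3],[0.35,0,0,0,0]],
])

```text
time_s: 41.0
eef_pos: [0.5272, -0.2542, 0.0198]
eef_rot: [-0.0, 0.174, 0.985, 0.0]
wrist_force: [-0.6, -0.0, 0.2]
opening: 0.495
grasp_force: 0.0
```

Request:
servo_tool([
  [[0,0,0,0,0],[0,0,0,0,0],[0,0,-1,0,0],[0,0,-4,0,0],[0,0,-8,0,0]],
])

```text
time_s: 41.5
eef_pos: [0.5259, -0.2533, 0.0995]
eef_rot: [-0.002, 0.174, 0.985, 0.001]
wrist_force: [0.9, -0.6, 0.3]
opening: 0.502
grasp_force: 0.0
```

Request:
servo_tool([
  [[2,0,-3,0,0],[5,0,-7,0,0],[8,0,-10,0,0],[8,0,-10,0,0],[8,0,-10,0,0]],
])

```text
time_s: 42.0
eef_pos: [0.4526, -0.2272, 0.2017]
eef_rot: [0.002, 0.174, 0.985, -0.001]
wrist_force: [-0.4, -0.1, -1.1]
opening: 0.504
grasp_force: 0.0
```

```bash
python3 w.py w6 orange green; python3 - <<'E'
from bench import ctrl
from h import *
o,c=pickle.load(open('w6.pkl','rb'));print(o['eef_pos'],o['opening'])
P=cloud(c,o);h=cv2.cvtColor(c['pixels'],cv2.COLOR_RGB2HSV)
for k in blobs(c,'orange',110,60,150):
    print('tab',disc(c,k,.05,o))
d=np.array([np.cos(np.radians(-20.1)),np.sin(np.radians(-20.1))]);n=np.array([-d[1],d[0]]);rd=np.array([.6104,-.2845])+.0055*d
m=(h[...,1]<60)&(h[...,2]>75)&(np.abs(P[...,2]-.008)<.006)
q=plane(c,np.argwhere(m)[:,::-1],.008,o)[:,:2]-rd;A=np.c_[q@d,q@n];A=A[(A[:,0]>-.14)&(A[:,0]<-.045)&(abs(A[:,1])<.03)]
r=cv2.minAreaRect((A@np.array([[1,0],[0,1]])).astype(np.float32));print('plate part in reader axes',np.percentile(A[:,0],.5),np.percentile(A[:,1],[.5,99.5]),r)
print('carrier origin along',np.percentile(A[:,0],.5)+.125)
for nm in('scene','side'):
    e=ctrl.camera(nm);Q=cloud(e)
    for x,y in((.647,-.001),(.663,.1255),(.429,.311)):
        t=Q[(np.hypot(Q[...,0]-x,Q[...,1]-y)<.035)&(Q[...,2]>.066)&(Q[...,2]<.085)];print(nm,t[:,2].max().round(4),np.round(cv2.minEnclosingCircle(t[:,:2].astype(np.float32))[0],4))
E
```

```text
orange [277. 268.] 533.5 z7 [ 0.5373 -0.2586  0.0154  0.0626] z70 [ 0.5089 -0.2482  0.0125  0.0509]
green [ 26. 363.] 158.0 z7 [ 0.5526 -0.5922  0.0051  0.0973] z70 [ 0.5214 -0.5193  0.0041  0.0791]
[ 0.45258513 -0.22724117  0.20168192] 0.5037784703533132
tab [ 0.518  -0.2515  0.0134  0.0546]
plate part in reader axes -0.12726566677246648 [-0.02676341  0.02423749] ((-0.08633758872747421, -0.0012587476521730423), (0.0818554162979126, 0.05161523073911667), 0.08460506796836853)
carrier origin along -0.002265666772466479
scene 0.0737 [ 0.6468 -0.002 ]
scene 0.074 [0.6626 0.1241]
scene 0.0749 [0.4277 0.3107]
side 0.0778 [ 6.447e-01 -4.000e-04]
side 0.0773 [0.6585 0.1247]
side 0.0784 [0.4247 0.3107]
```

View pics/w6.png

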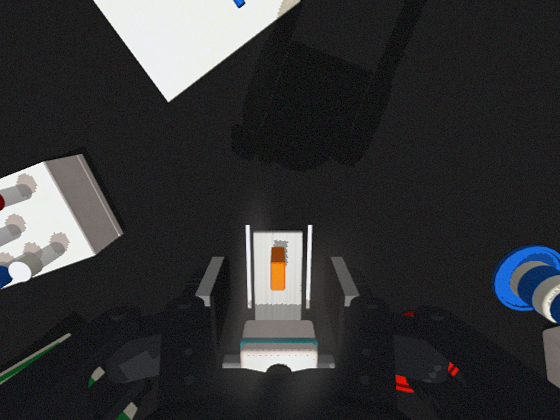

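The last picture shows the carrier home: straight, flat and centred between the lines, tab at (277,268). The jars are in place and the fingers are clear of everything.

```bash
python3 -c "
from bench import ctrl
print(ctrl.hand_in())"
```

```text
the job is handed in; nothing more can be done
None
```

The job is handed in: all three jars stand in their own trays and the carrier lies home against the reader's post; on the first lift I dropped and toppled the carrier, then righted it in front of the reader before sliding it in.

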